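Open the paint box and hold its lid up

ROBOT

A 6-joint arm with a two-finger parallel gripper is mounted at the origin on the work surface. World frame = base frame: x ahead of the robot, y to its left, z up, the work surface at z = 0. Lengths are in m, angles in rad, forces in N, time in s.
With the tool pointing down it reaches from about 0.325 to 0.85 m from the base axis. Payload 4.4 kg.
Tool frame: the origin (TCP) lies at the very end of the fingers, on their centre line; the grasp point (between the pads) lies robot.tcp_to_grasp behind it (robot.tcp_to_grasp is the distance from the TCP to the grasp point, in m); z points along the fingers, x is the direction in which the jaws open and shut, and the axes are right-handed (so a half turn about z gives the same grasp; the last joint's range is limited). The gripper opens to 94 mm and grips with 3 to 60 N. Pads are 16 mm wide; open, the fingers measure 119 mm over their backs; the gripper's body (75 mm by 177 mm) begins 78 mm behind the grasp point.
Start: joints at [-1.264, 0.207, 1.542, -0, 1.393, -0.15], TCP at [0.254, -0.516, 0.174] pointing down, gripper open.
Joint ranges: [-2.73, 2.73], [-0.86, 2.22], [0.23, 2.46], [-1.11, 4.25], [0.08, 2.63], [-2.82, 2.82]. Speed limits (rad/s): [2.79, 2.79, 3.14, 3.14, 3.14, 3.14].

INTERFACE

Orientations are given as a 3x3 rotation matrix whose columns are the frame's x, y, z axes.
In Python, from cell import robot gives the robot as it stands.
- The arm moves only by the shell command python3 -m crank 'ROWS' [FORCE]. ROWS is JSON, a list of rows, each an object of numbers: "grip": the gripper command: -1 is shut, 1 is fully open, values between are in proportion; "tx", "ty", "tz": the shift along the tool's x, y, z in mm; "rx", "ry", "rz": the turn, a rotation vector about the tool's x, y, z in rad. In form: [{"grip": .., "tx": .., "ty": .., "tz": .., "rx": .., "ry": .., "rz": ..}, ...]. A call has 1 to 5 rows; each row shifts and turns the commanded pose from where the row before left it, along the tool's axes as they then stand; what a row does not reach is not made up. A row lasts 1/8 s, in which the tool goes at most 62.5 mm and 10.7 degrees, less where a joint would pass 70% of its speed; a pose out of reach is approached as far as the arm can. A call with a gripper value outside its range is refused whole. The fingers move at their own pace and stop on an object; FORCE is the grip in N (left out, the last holds). Time passes only in rows, so rows that do not move let the fingers close. It gives the time, the measured TCP pose, the force and the opening at its end, in the units of the state.
- robot.read_state(): the state, without advancing time (a new reading comes with each control period).
- robot.snapshot(name): name is "scene" or "side" or "wrist"; returns a dict with "color" (400x640x3 uint8, red, green, blue), "range_z" (400x640 float32, m along the optical axis (not along the pixel's ray), 0 where there is no reading), "intrinsics" (3x3 intrinsics, pixels), "position" and "rotation" of the camera in the world; the wrist camera has in their place "mount" (4x4, takes a point from camera to tool coordinates, whose origin is the TCP and whose axes are the tool frame's). Camera axes: x right, y down, z forward; pixel columns grow to the right and rows downward; lengths in m; the calibration is good to about 2 mm. A picture is of the moment at which its call begins: read the wrist's pose just before it.
- robot.hand_in(): hands the job in, once; it reports no verdict.
The state is a dict: "time_s": time; "joints": joint angles; "qvel": joint speeds; "effort": joint torques, N m; "tool_pos": TCP position; "tcp_rot": TCP orientation; "wrist_force": force on the tool from outside, world axes, zero at the start; "torque": the same for the moment, N m; "gripper_width": finger opening in m.
Only numpy, scipy, OpenCV 4.12 (cv2) and the standard library are available. Lean on these libraries where they do the work, as an engineer would, in place of code of your own. Each camera call takes 0.05 s, during which the arm holds its last target.

TASK

The painter needs both hands inside the wooden paint box, so open its lid and hold it up. Its worn brass slide catch sometimes bites and sometimes does not, so before you touch the catch give the lid a gentle tug upwards: if it is caught, do not force it, but draw the catch's brass knob back, away from the lid, and then lift. The lid has no stay and falls shut if let go, so finish still holding it with the fingers, steady, at least halfway to upright, and leave everything else on the table and on the box where it is.

Things in the scene. Friction and masses are not known exactly. Their poses are not given: they have to be found in the camera images.
- paint_box: Wooden paint box, heavy and fixed to the table, 270 mm deep (x) x 320 mm wide (y) x 90 mm high; origin at the centre of its underside, x pointing from its front (near the robot) to its hinged back, z up. The front 60 mm of its top is a fixed deck that carries the catch; behind it lies the lid, its top face level with the deck at 90 mm. It stands turned by up to about 20 degrees.
- lid (a joint): Angle of the lid, rad: 0 shut, grows as the front edge rises, stop at 1.35 (short of upright). The lid is a 197 x 316 x 10 mm board of roughly 0.3 to 0.65 kg, hinged along the box's back edge, without stay or spring: it falls shut from any angle. When shut and caught by the catch it has about 0.02 rad of play (3 to 4 mm at its knob) and then stops hard; when not caught it just lifts.
- lid_pull (a point): Centre of the lid's round wooden knob: a ball 26 mm across on a 12 mm thick neck, its centre 24 mm above the lid's top face, on the middle line of the box, 166 mm in front of the hinge line. Pinched across the box's width (along the box's y) it can turn between the fingers as the lid swings up. It moves with the lid.
- lid_hinge (a point): Middle of the hinge line, 90 mm above the table, at the back of the box (126 mm behind its centre). The line runs along the box's y; the point turns with the lid. With the lid at angle a the lid's knob centre lies 166 cos(a) - 24 sin(a) mm in front of this line and 166 sin(a) + 24 cos(a) mm above it.
- catch (a joint): Travel of the slide catch, m: 0 is fully shot towards the lid, 0.018 is fully drawn back towards the box's front (the box's -x), where the tongue is clear of the lid for certain. It starts somewhere between 0 and 0.004, stays where it is left, and slides with about 3 N as long as the lid is not being pulled up against it. Whether its hidden tongue holds the lid cannot be told from this value or from outside.
- catch_knob (a point): Point on the axis of the catch's upright brass knob, 20 mm above the deck: a stem 12 mm thick with a round head 18 mm across from 13 to 27 mm above the deck. It stands in a brass plate with a slot on the middle line of the box, about 55 to 60 mm in front of the lid's knob, and moves with the catch.
- eraser: White eraser, 45 x 22 x 12 mm, loose on the deck beside the catch; origin at the centre of its underside. Not to be moved.
- sharpener: Small steel pencil sharpener, 16 x 26 x 12 mm, loose on the deck on the catch's other side; origin at the centre of its underside. Not to be moved.
- brush_jar: White ceramic jar, 74 mm across and 105 mm high, with brushes standing in it up to about 250 mm, on the table beside the box; origin at the centre of its underside. Not to be moved.
- water_cup: Glass, 72 mm across the rim and 85 mm high, on the table beside the box; origin at the centre of its underside. Not to be moved.
- well_palette: Round porcelain palette with wells, 120 mm across and 14 mm high, on the table; origin at the centre of its underside. Not to be moved.
- tube_a: Paint tube lying on the table, about 95 x 22 x 16 mm, cap along its x; origin on its underside near the middle. Not to be moved.
- tube_b: Another paint tube, same size, lying on the table. Not to be moved.
- tape_roll: Roll of tape lying flat, 90 mm across and 24 mm high; origin at the centre of its underside. Not to be moved.

How it is judged:
By the outcome, as a careful person would: the job done as asked, in the order asked, and still so for the second after the job is handed in, while the arm keeps its last pose, push and grip.
It also fails if it takes over 54 s, if anything falls off the work surface, if the arm or the gripper's body presses on something with over 40 N, if the wrist force passes 120 N, or if a joint passes its speed limit or range.

## Working session

There is one attempt and no reset: what is moved stays moved. The work goes in short steps, Python scripts to look and compute and a shell command to move; the robot and the scene stay as the last step left them, time stands still between calls to the robot, and variables do not carry over. Pictures are saved under pics/ and viewed, and the job is handed in when it is done.

```bash
ls; mkdir -p pics
cat > h.py <<'E'
import numpy as np, cv2
from cell import robot
def save(n,fn):
    s=robot.snapshot(n); cv2.imwrite('pics/'+fn,s['color'][:,:,::-1]); return s
E
python3 - <<'E'
from h import *
import pickle
d={}
for n in('scene','side','wrist'):
    st=robot.read_state(); s=save(n,n+'0.png'); d[n]=s
    print(n,s['intrinsics'].tolist(),s.get('position'),s.get('rotation'),s.get('mount'))
pickle.dump(d,open('s0.pkl','wb'))
st=robot.read_state();print(st, robot.tcp_to_grasp)
E
```

```text
pics
scene [[519.6459395643576, 0.0, 319.6430589618556], [0.0, 519.6459395643576, 204.49993014543668], [0.0, 0.0, 1.0]] [ 1.18006375 -0.86114312  1.22730316] [[ 0.79579253  0.44438807 -0.41137998]
 [ 0.60546213 -0.57109367  0.55431727]
 [ 0.01139547 -0.69019654 -0.72353222]] None
side [[443.8929626217887, 0.0, 319.7344173812493], [0.0, 443.8929626217887, 197.71281309550787], [0.0, 0.0, 1.0]] [0.49087846 1.03582966 1.05874657] [[-0.9992774  -0.00640209  0.03746589]
 [-0.03174047  0.68282594 -0.72989128]
 [-0.02090985 -0.73055304 -0.68253573]] None
wrist [[292.09075626856355, 0.0, 316.01100382587623], [0.0, 292.09075626856355, 195.1721626728953], [0.0, 0.0, 1.0]] None None [[ 9.99998795e-01  1.54509958e-04  1.54456656e-03 -1.01281032e-06]
 [-5.22494766e-04  9.70475852e-01  2.41197734e-01 -7.15667762e-02]
 [-1.46169709e-03 -2.41198250e-01  9.70474764e-01 -2.11756805e-01]
 [ 0.00000000e+00  0.00000000e+00  0.00000000e+00  1.00000000e+00]]
{'time_s': 0.15, 'joints': array([-1.26349318e+00,  2.07241920e-01,  1.54260544e+00,  1.04846688e-05,
        1.39351767e+00, -1.50510893e-01]), 'qvel': array([-9.78491355e-04, -2.34278780e-03, -6.15681855e-03, -1.14034520e-03,
       -1.43188723e-04, -9.47480320e-06]), 'effort': array([-4.76146288e-04, -3.71313751e+01, -2.81812012e+01,  6.98491023e-02,
        3.27206030e-02, -1.02591753e-04]), 'tool_pos': array([ 0.25392317, -0.5151381 ,  0.17325723]), 'tcp_rot': array([[ 4.41986186e-01, -8.97021702e-01, -5.26287529e-04],
       [-8.97020148e-01, -4.41986413e-01,  1.69246615e-03],
       [-1.75079080e-03, -2.75956142e-04, -9.99998429e-01]]), 'wrist_force': array([-0.49242676, -0.13911248, -0.78235959]), 'torque': array([ 0.05305479,  0.00673513, -0.02305494]), 'gripper_width': 0.09394254553177138} 0.0188
```

View pics/scene0.png

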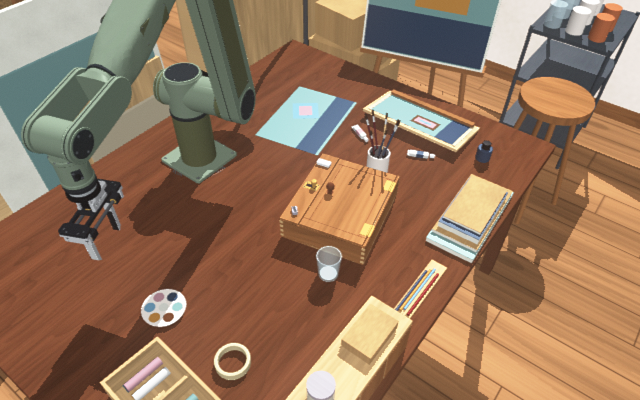

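View pics/side0.png

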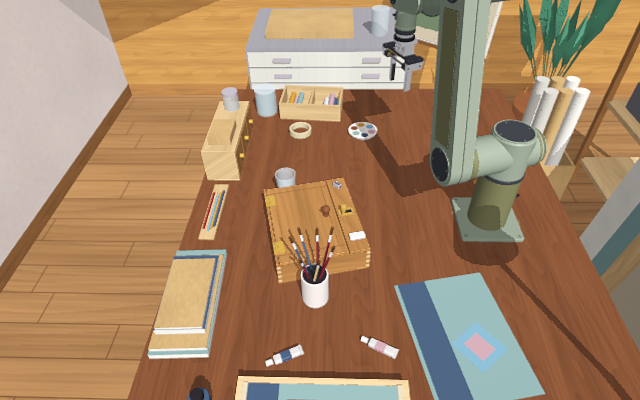

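View pics/wrist0.png

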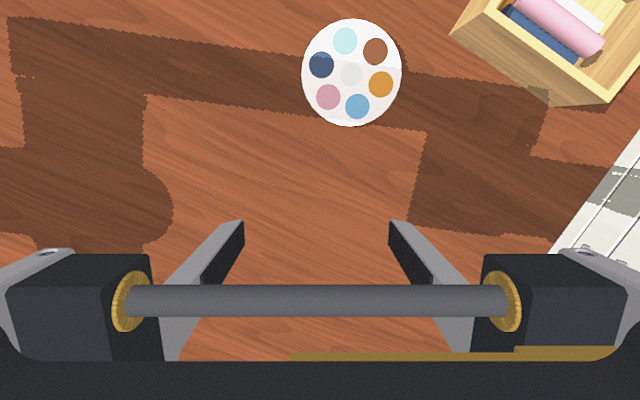

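Run:
```python
from h import *
import pickle
d=pickle.load(open('s0.pkl','rb'))
c=d['scene']['color'][145:275,265:425,::-1]; cv2.imwrite('pics/sc1.png',cv2.resize(c,None,fx=5,fy=4.6,interpolation=cv2.INTER_CUBIC)[:600])
c=d['side']['color'][165:285,250:380,::-1]; cv2.imwrite('pics/sd1.png',cv2.resize(c,None,fx=5,fy=5,interpolation=cv2.INTER_CUBIC))
```

```text
(no output)
```

View pics/sc1.png

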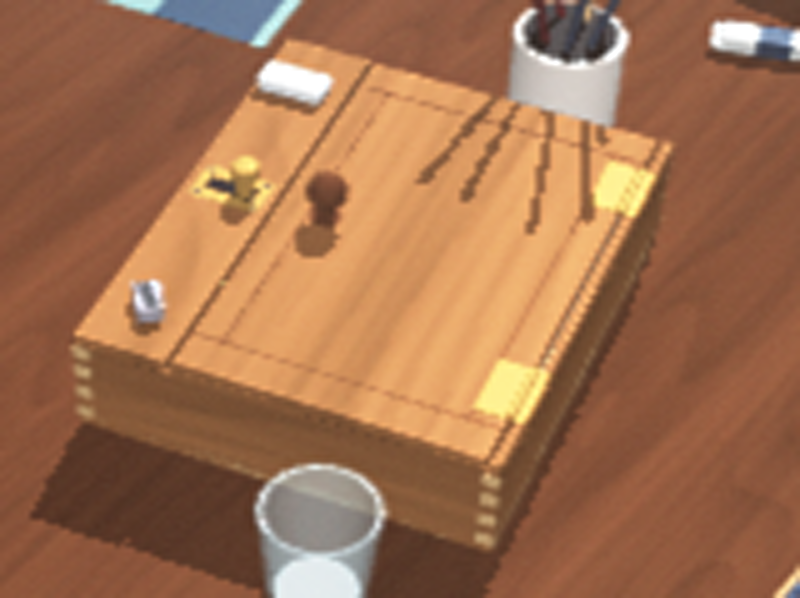

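View pics/sd1.png

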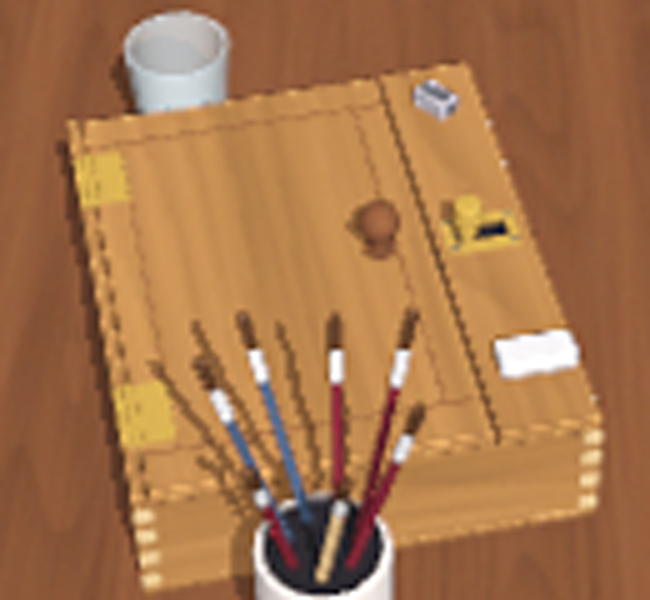

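```bash
cat >> h.py <<'E'
def ray(s,u,v,z):
    K=s['intrinsics'];r=s['rotation']@np.array([(u-K[0,2])/K[0,0],(v-K[1,2])/K[1,1],1.]);p=s['position'];return p+r*(z-p[2])/r[2]
def tri(s1,p1,s2,p2):
    A=[];b=[]
    for s,(u,v) in((s1,p1),(s2,p2)):
        K=s['intrinsics'];r=s['rotation']@np.array([(u-K[0,2])/K[0,0],(v-K[1,2])/K[1,1],1.]);r/=np.linalg.norm(r)
        P=np.eye(3)-np.outer(r,r);A.append(P);b.append(P@s['position'])
    x,res,_,_=np.linalg.lstsq(np.vstack(A),np.hstack(b),rcond=None);return x,res
E
python3 - <<'E'
from h import *
import pickle
d=pickle.load(open('s0.pkl','rb'));s=d['scene'];t=d['side']
S=lambda X,Y:(265+X/5,145+Y/4.6)
T=lambda X,Y:(250+X/5,165+Y/5)
c=[ray(s,*S(*p),.09) for p in((285,40),(75,338),(490,465),(672,148))]
ct=[ray(t,*T(*p),.09) for p in((598,425),(465,65),(70,122),(140,497))]
for q in(c,ct):
    print(np.round(q,3)); fl,fr,br,bl=q
    ctr=np.mean(q,0); ax=(br+bl-fl-fr); ay=(fl+bl-fr-br)
    print(ctr,np.degrees(np.arctan2(ax[1],ax[0])),np.degrees(np.arctan2(-ay[0],ay[1])),np.linalg.norm(ax)/2,np.linalg.norm(ay)/2)
print('knob',ray(s,*S(326,190),.114),ray(t,*T(377,222),.114),tri(s,S(326,190),t,T(377,222)))
print('catch',ray(s,*S(246,166),.11),ray(t,*T(467,210),.11),tri(s,S(246,166),t,T(467,210)))
print('eraser',ray(s,*S(293,83),.1),ray(t,*T(536,353),.1))
print('sharp',ray(s,*S(147,300),.1),ray(t,*T(437,97),.1))
print('jar',ray(s,*S(570,45),.105),ray(t,*T(320,545),.105))
print('cup',ray(s,*S(320,513),.085),ray(t,*T(177,50),.085))
# brush tips tri
E
```

```text
[[ 0.398  0.201  0.09 ]
 [ 0.476 -0.107  0.09 ]
 [ 0.728 -0.044  0.09 ]
 [ 0.661  0.263  0.09 ]]
[0.56563855 0.07838207 0.09      ] 13.560187570458606 13.203055189825179 0.2651676780294478 0.31554310748676573
[[ 0.396  0.215  0.09 ]
 [ 0.469 -0.098  0.09 ]
 [ 0.728 -0.038  0.09 ]
 [ 0.651  0.271  0.09 ]]
[0.5609572  0.08748422 0.09      ] 12.577268952289314 13.596138700385913 0.263155874981064 0.31980104872093745
knob [0.52594629 0.0729849  0.114     ] [0.52390671 0.07724753 0.114     ] (array([0.52423992, 0.07497711, 0.11160186]), array([1.53288384e-07]))
catch [0.47063155 0.0644216  0.11      ] [0.46923682 0.06215811 0.11      ] (array([0.47012789, 0.06366651, 0.11087964]), array([1.8502438e-06]))
eraser [0.43665059 0.15839519 0.1       ] [0.42998615 0.17000401 0.1       ]
sharp [ 0.49422154 -0.06209931  0.1       ] [ 0.48781971 -0.05362099  0.1       ]
jar [0.55922361 0.29865102 0.105     ] [0.54905448 0.31311987 0.105     ]
cup [ 0.67183282 -0.12877649  0.085     ] [ 0.66501673 -0.11773033  0.085     ]
```

```bash
cat >> h.py <<'E'
from scipy.spatial.transform import Rotation as Ro
def plan(pos,R):
    st=robot.read_state();T=st['tcp_rot'];print('t',st['time_s'],'pos',np.round(st['tool_pos'],4))
    print('shift mm in tool',np.round(T.T@(np.array(pos)-st['tool_pos'])*1e3,1),'rotvec tool',np.round(Ro.from_matrix(T.T@R).as_rotvec(),4))
    print('shift mm in target tool axes',np.round(R.T@(np.array(pos)-st['tool_pos'])*1e3,1))
YAW=np.radians(13.2)
def Rt(tilt=0.,yaw=None):
    a=YAW if yaw is None else yaw
    ex=np.array([np.cos(a),np.sin(a),0]);ey=np.array([-np.sin(a),np.cos(a),0]);z=np.array([0,0,-1.])
    R=np.column_stack([-ey,-ex,z]);return R@Ro.from_rotvec([tilt,0,0]).as_matrix()
E
python3 - <<'E'
from h import *
plan([.524,.074,.25],Rt())
E
python3 -m crank '[{"grip":1,"tz":-38,"rz":0.116},{"grip":1,"tz":-38,"rz":0.116}]'
python3 - <<'E'
from h import *
plan([.505,.070,.25],Rt())
import pickle
d=pickle.load(open('s0.pkl','rb'));s=d['scene']
# depth cloud of jar brushes
K=s['intrinsics'];v,u=np.mgrid[0:400,0:640];z=s['range_z']
P=np.stack([(u-K[0,2])/K[0,0]*z,(v-K[1,2])/K[1,1]*z,z],-1)@s['rotation'].T+s['position']
m=(z>0)&(P[...,2]>.13)&(P[...,0]>.4)&(P[...,0]<.75)&(P[...,1]>.1)&(P[...,1]<.45)&(P[...,2]<.3)
q=P[m]; a=np.radians(13.2); rel=q[:,:2]-[.563,.082]
b=np.c_[rel@[np.cos(a),np.sin(a)],rel@[-np.sin(a),np.cos(a)],q[:,2]]
print(len(b),b.min(0),b.max(0)); print(np.round(b[np.argsort(b[:,1])[:6]],3))
E
```

```text
t 0.15 pos [ 0.2539 -0.5151  0.1733]
shift mm in tool [-409.2 -502.7  -75.9] rotvec tool [-1.000e-04  1.800e-03  2.274e-01]
shift mm in target tool axes [-511.9 -397.5  -76.7]
t 0.15 pos [ 0.2539 -0.5151  0.1733]
shift mm in tool [-414.  -483.9  -75.9] rotvec tool [-1.000e-04  1.800e-03  2.274e-01]
shift mm in target tool axes [-512.3 -378.1  -76.7]
336 [-0.01472419  0.17018205  0.13003429] [0.09734769 0.2802982  0.25869353]
[[0.069 0.17  0.245]
 [0.019 0.17  0.225]
 [0.022 0.172 0.224]
 [0.018 0.173 0.227]
 [0.066 0.173 0.238]
 [0.022 0.173 0.22 ]]$[0]: bad value
```

```bash
python3 -m crank '[{"grip":1.0,"tx":0,"ty":0,"tz":-38,"rx":0,"ry":0,"rz":0.116},{"grip":1.0,"tx":0,"ty":0,"tz":-38,"rx":0,"ry":0,"rz":0.116}]'
python3 - <<'E'
from h import *
plan([.505,.070,.25],Rt())
E
```

```text
time_s: 0.4
tool_pos: [0.2539, -0.515, 0.2499]
tcp_rot: [[0.22, -0.975, -0.001], [-0.975, -0.22, 0.003], [-0.003, 0.0, -1.0]]
wrist_force: [-0.0, -0.9, -0.0]
gripper_width: 0.0942
t 0.4 pos [ 0.2539 -0.515   0.2499]
shift mm in tool [-515.3 -373.8    1.2] rotvec tool [ 0.0002  0.0027 -0.0084]
shift mm in target tool axes [-5.122e+02 -3.781e+02 -1.000e-01]
```

```bash
python3 -m crank '[{"grip":1,"tx":-43,"ty":-31,"tz":0,"rx":0,"ry":0,"rz":-0.008},{"grip":1,"tx":-43,"ty":-31,"tz":0,"rx":0,"ry":0,"rz":0},{"grip":1,"tx":-43,"ty":-31,"tz":0,"rx":0,"ry":0,"rz":0},{"grip":1,"tx":-43,"ty":-31,"tz":0,"rx":0,"ry":0,"rz":0},{"grip":1,"tx":-43,"ty":-31,"tz":0,"rx":0,"ry":0,"rz":0}]' && python3 -m crank '[{"grip":1,"tx":-43,"ty":-31,"tz":0,"rx":0,"ry":0,"rz":0},{"grip":1,"tx":-43,"ty":-31,"tz":0,"rx":0,"ry":0,"rz":0},{"grip":1,"tx":-43,"ty":-31,"tz":0,"rx":0,"ry":0,"rz":0},{"grip":1,"tx":-43,"ty":-31,"tz":0,"rx":0,"ry":0,"rz":0},{"grip":1,"tx":-43,"ty":-31,"tz":0,"rx":0,"ry":0,"rz":0}]'
python3 - <<'E'
from h import *
plan([.505,.070,.25],Rt())
E
```

```text
time_s: 1.02
tool_pos: [0.3557, -0.2691, 0.2499]
tcp_rot: [[0.231, -0.973, 0.0], [-0.973, -0.231, 0.0], [-0.0, -0.0, -1.0]]
wrist_force: [-0.0, -0.2, -0.2]
gripper_width: 0.0942
time_s: 1.65
tool_pos: [0.4567, -0.0241, 0.25]
tcp_rot: [[0.232, -0.973, 0.0], [-0.973, -0.232, -0.0], [0.0, -0.0, -1.0]]
wrist_force: [1.0, -0.4, 0.6]
gripper_width: 0.0944
t 1.65 pos [ 0.4567 -0.0241  0.25  ]
shift mm in tool [-80.4 -68.8   0. ] rotvec tool [-0.0001 -0.0002  0.0034]
shift mm in target tool axes [-80.6 -68.5   0. ]
```

```bash
python3 -m crank '[{"grip":0.3,"tx":-40,"ty":-34,"tz":0,"rx":0,"ry":0,"rz":0.003},{"grip":0.3,"tx":-40,"ty":-34,"tz":0,"rx":0,"ry":0,"rz":0},{"grip":0.3,"tx":0,"ty":0,"tz":0,"rx":0,"ry":0,"rz":0}]'
python3 - <<'E'
from h import *
import pickle
st=robot.read_state();s=save('wrist','w1.png');pickle.dump((st,s),open('w1.pkl','wb'))
plan([.524,.074,.095],Rt())
E
```

```text
time_s: 2.02
tool_pos: [0.5045, 0.0705, 0.2494]
tcp_rot: [[0.234, -0.972, -0.001], [-0.972, -0.234, 0.001], [-0.001, 0.001, -1.0]]
wrist_force: [0.4, -0.0, 0.6]
gripper_width: 0.0679
t 2.075 pos [0.504  0.0688 0.2494]
shift mm in tool [ -0.4 -21.  154.4] rotvec tool [0.0017 0.     0.0037]
shift mm in target tool axes [ -0.4 -20.7 154.4]
```

View pics/w1.png

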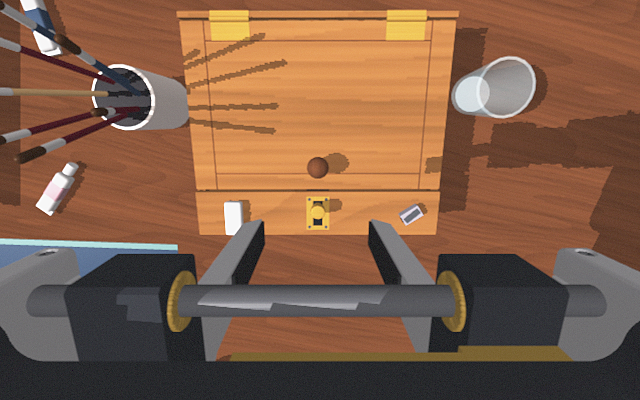

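```bash
cat >> h.py <<'E'
def wray(st,s,u,v,z):
    K=s['intrinsics'];M=s['mount'];R=st['tcp_rot']
    d=R@M[:3,:3]@np.array([(u-K[0,2])/K[0,0],(v-K[1,2])/K[1,1],1.]);p=st['tool_pos']+R@M[:3,3];return p+d*(z-p[2])/d[2]
E
python3 - <<'E'
from h import *
import pickle
st,s=pickle.load(open('w1.pkl','rb'))
c=s['color'].astype(int)
hsv=cv2.cvtColor(s['color'],cv2.COLOR_RGB2HSV)
sub=c[155:182,300:335]; m=(sub.sum(2)<280)&(sub[...,0]>sub[...,2]+20)
v,u=np.nonzero(m); print('dark',len(u),u.mean()+300,v.mean()+155,u.min()+300,u.max()+300,v.min()+155,v.max()+155)
cv2.imwrite('pics/w1c.png',cv2.resize(s['color'][150:240,270:370,::-1],None,fx=6,fy=6,interpolation=cv2.INTER_CUBIC))
print('knob',wray(st,s,317.5,167.5,.114),'catch',wray(st,s,318,211.5,.115))
for p in((195,190),(438,191),(458,13),(178,13)): print(wray(st,s,*p,.09))
E
```

```text
dark 240 319.9625 166.69166666666666 308 328 157 177
knob [0.52372992 0.07333267 0.114     ] catch [0.47069878 0.05984799 0.115     ]
[0.45414529 0.22060954 0.09      ]
[ 0.52707137 -0.08782114  0.09      ]
[ 0.72892329 -0.04095344  0.09      ]
[0.65449367 0.26751217 0.09      ]
```

View pics/w1c.png

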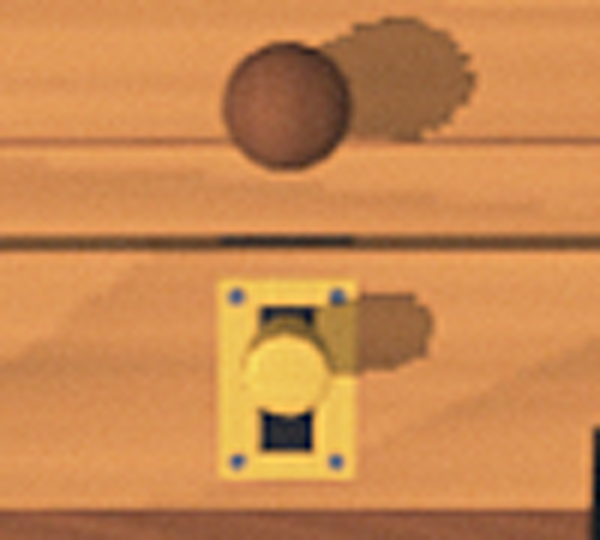

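```bash
python3 -m crank '[{"grip":0.2,"tx":0,"ty":-21,"tz":30,"rx":0,"ry":0,"rz":0.003},{"grip":0.2,"tx":0,"ty":0,"tz":45,"rx":0,"ry":0,"rz":0},{"grip":0.2,"tx":0,"ty":0,"tz":45,"rx":0,"ry":0,"rz":0},{"grip":0.2,"tx":0,"ty":0,"tz":15,"rx":0,"ry":0,"rz":0},{"grip":0.2,"tx":0,"ty":0,"tz":0,"rx":0,"ry":0,"rz":0}]'
python3 - <<'E'
from h import *
plan([.524,.074,.0955],Rt())
save('side','s2.png');s=save('scene','c2.png')
st=robot.read_state();save('wrist','w2.png')
cv2.imwrite('pics/c2c.png',cv2.resize(s['color'][100:260,250:410,::-1],None,fx=3.7,fy=3.7))
E
```

```text
time_s: 2.7
tool_pos: [0.5239, 0.0716, 0.1147]
tcp_rot: [[0.225, -0.974, -0.002], [-0.974, -0.225, -0.0], [-0.0, 0.002, -1.0]]
wrist_force: [-0.4, -0.4, -0.3]
gripper_width: 0.0564
t 2.7 pos [0.5239 0.0716 0.1147]
shift mm in tool [-2.3 -0.6 19.2] rotvec tool [ 0.0018  0.0003 -0.0039]
shift mm in target tool axes [-2.3 -0.6 19.2]
```

View pics/c2c.png

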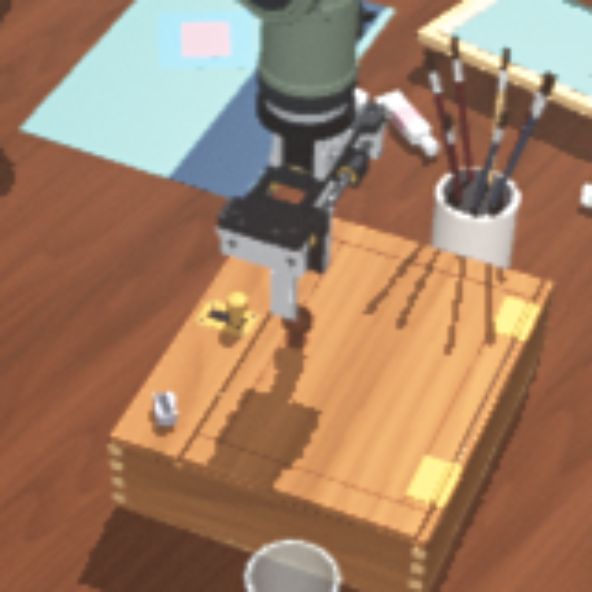

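View pics/w2.png

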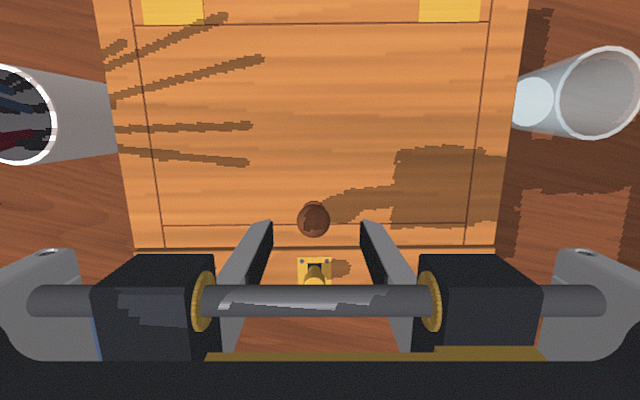

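```bash
python3 - <<'E'
from h import *
st=robot.read_state();s=robot.snapshot('wrist')
c=s['color'][195:245,290:340].astype(int); m=(c.sum(2)<290)
p=wray(st,s,313.5,218.5,.114);print(p);plan([p[0],p[1],.0955],Rt())
E
python3 -m crank '[{"grip":0.2,"tx":-2,"ty":-0.5,"tz":10,"rx":0,"ry":0,"rz":-0.004},{"grip":0.2,"tx":0,"ty":0,"tz":9,"rx":0,"ry":0,"rz":0},{"grip":0.2,"tx":0,"ty":0,"tz":0,"rx":0,"ry":0,"rz":0}]' 10
python3 - <<'E'
from h import *
plan([.524,.074,.0955],Rt())
st=robot.read_state();s=save('wrist','w3.png')
E
```

```text
[0.52563572 0.07394037 0.114     ]
t 2.9 pos [0.5266 0.0722 0.1176]
shift mm in tool [-1.9  0.6 22.1] rotvec tool [-0.0043 -0.0012 -0.0028]
shift mm in target tool axes [-1.9  0.5 22.1]
time_s: 3.28
tool_pos: [0.5235, 0.0747, 0.0948]
tcp_rot: [[0.23, -0.973, -0.003], [-0.973, -0.23, 0.0], [-0.001, 0.003, -1.0]]
wrist_force: [-0.4, -1.0, 0.7]
gripper_width: 0.0565
t 3.275 pos [0.5235 0.0747 0.0948]
shift mm in tool [ 0.8 -0.4 -0.7] rotvec tool [0.0027 0.0007 0.0017]
shift mm in target tool axes [ 0.8 -0.4 -0.7]
```

View pics/w3.png

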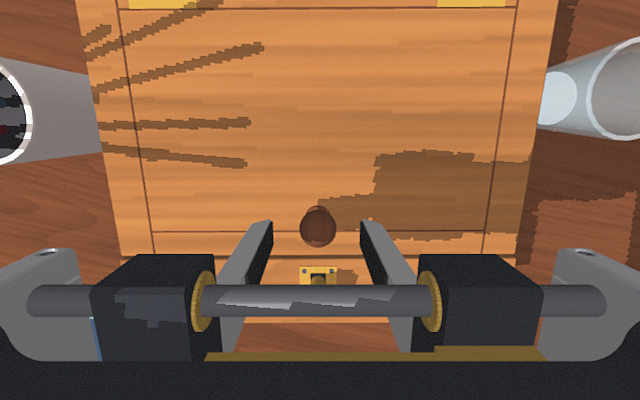

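```bash
python3 - <<'E'
from h import *
st=robot.read_state();s=robot.snapshot('wrist')
p=wray(st,s,318,226,.114);print(p);plan([p[0],p[1],.0955],Rt())
E
python3 -m crank '[{"grip":-1,"tx":0,"ty":0,"tz":0,"rx":0,"ry":0,"rz":0},{"grip":-1,"tx":0,"ty":0,"tz":0,"rx":0,"ry":0,"rz":0},{"grip":-1,"tx":0,"ty":0,"tz":0,"rx":0,"ry":0,"rz":0},{"grip":-1,"tx":0,"ty":0,"tz":0,"rx":0,"ry":0,"rz":0}]' 25
python3 - <<'E'
from h import *
for i in range(4):
    st=robot.read_state(); print(st['wrist_force'],st['torque'],st['gripper_width'],st['tool_pos'])
    s=save('wrist','w4.png')
E
```

```text
[0.52565646 0.07371843 0.114     ]
t 3.375 pos [0.5244 0.0746 0.0958]
shift mm in tool [ 1.1 -1.   0.3] rotvec tool [0.0008 0.0002 0.0015]
shift mm in target tool axes [ 1.1 -1.   0.3]
time_s: 3.88
tool_pos: [0.5248, 0.0745, 0.0962]
tcp_rot: [[0.23, -0.973, 0.0], [-0.973, -0.23, 0.0], [0.0, -0.0, -1.0]]
wrist_force: [-0.3, -0.0, -0.8]
gripper_width: 0.0195
[-0.32160071 -0.00783498 -0.79819991] [ 0.02473215  0.01739796 -0.03528333] 0.01949734775269108 [0.52475539 0.07451351 0.09623316]
[-0.06572482  0.31182506 -0.39795322] [ 0.0451549   0.02189998 -0.025833  ] 0.015733237736929945 [0.52475016 0.07448043 0.09623096]
[ 0.05561407 -0.18283786 -0.25495775] [0.00885995 0.01241962 0.04171298] 0.011658483636076062 [0.52473689 0.07451205 0.09621442]
[-0.35662968 -0.70085315 -0.14297319] [0.08399727 0.04279608 0.05607079] 0.007704231146959523 [0.52470193 0.07452431 0.096183  ]
```

View pics/w4.png

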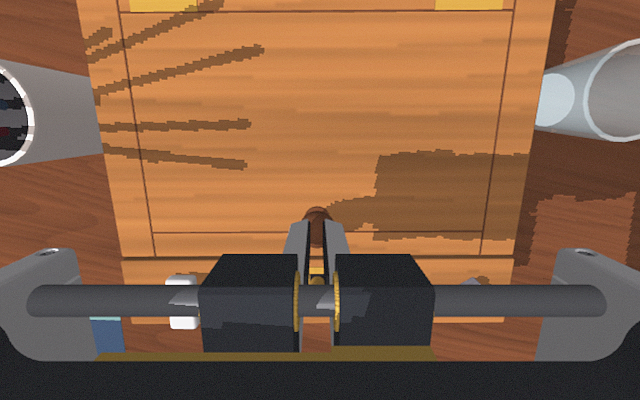

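Run:
```python
from h import *
s=save('scene','c5.png')
cv2.imwrite('pics/c5c.png',cv2.resize(s['color'][130:230,270:370,::-1],None,fx=6,fy=6,interpolation=cv2.INTER_CUBIC))
s=save('side','s5.png')
cv2.imwrite('pics/s5c.png',cv2.resize(s['color'][150:250,280:380,::-1],None,fx=6,fy=6,interpolation=cv2.INTER_CUBIC))
print(robot.read_state())
s=save('wrist','w5.png')
cv2.imwrite('pics/w5c.png',cv2.resize(s['color'][180:310,250:390,::-1],None,fx=5,fy=4.6,interpolation=cv2.INTER_CUBIC))
```

```text
{'time_s': 4.175, 'joints': array([-2.22921089e-02,  1.90483614e-01,  1.73143828e+00,  1.11039379e-05,
        1.21971093e+00,  1.31672951e+00]), 'qvel': array([ 1.31380510e-03,  8.33516661e-04, -1.45657480e-03,  1.00871759e-03,
        8.78275766e-05,  1.22914040e-03]), 'effort': array([-1.15786508e-03, -3.42218184e+01, -2.59933931e+01,  3.32818693e-02,
       -6.72411220e-02,  3.11819076e-04]), 'tool_pos': array([0.52467481, 0.07452727, 0.09613684]), 'tcp_rot': array([[ 2.29701424e-01, -9.73261144e-01, -3.99258469e-05],
       [-9.73261144e-01, -2.29701425e-01,  1.13193675e-05],
       [-2.01877245e-05,  3.62582006e-05, -9.99999999e-01]]), 'wrist_force': array([ 0.25696905, -0.19858885,  0.49854661]), 'torque': array([ 0.00475573, -0.0340979 , -0.0158846 ]), 'gripper_width': 0.0008784237720147393}
```

View pics/c5c.png

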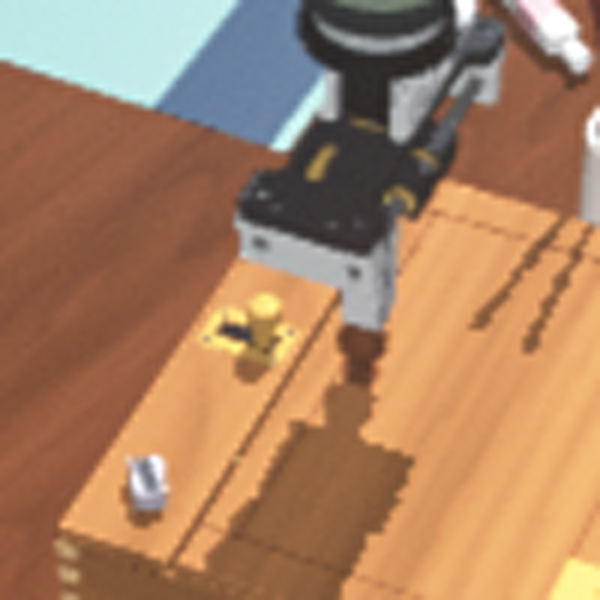

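View pics/s5c.png

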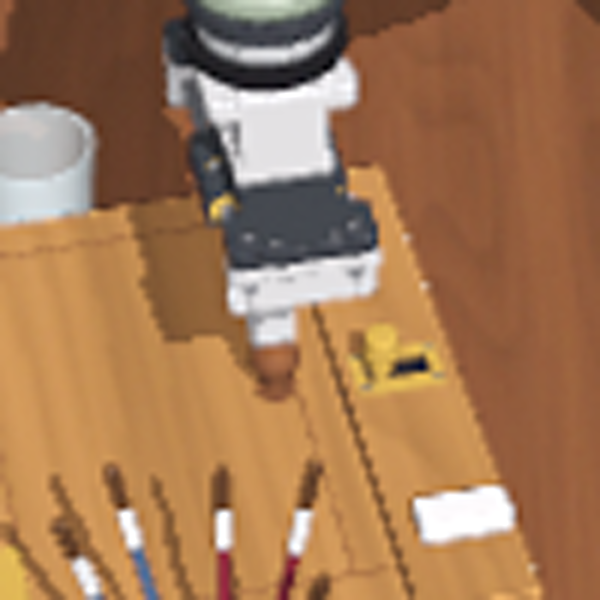

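View pics/w5c.png

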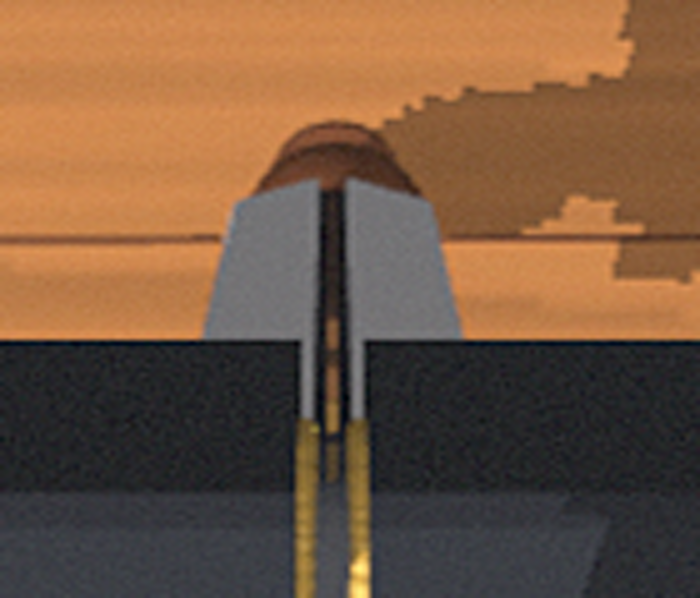

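Run:
```python
from h import *
st=robot.read_state();s=robot.snapshot('wrist')
K=s['intrinsics'];M=s['mount'];z=s['range_z'];print(st['tool_pos'],st['gripper_width'])
for u,v in((305,222),(330,222),(305,230),(330,230),(318,208),(318,214),(310,216),(240,230),(240,200),(318,100)):
    d=z[v,u];p=M@np.array([(u-K[0,2])/K[0,0]*d,(v-K[1,2])/K[1,1]*d,d,1]);w=st['tcp_rot']@p[:3]+st['tool_pos'];print((u,v),np.round(d,4),'tool',np.round(p[:3],4),'world',np.round(w,4))
for n in('scene','side'):
    s=robot.snapshot(n);z=s['range_z'];K=s['intrinsics']
    for (u,v) in {'scene':[(331,182),(331,184),(331,186),(331,188),(331,190),(331,194),(345,194)],'side':[(325,205),(325,207),(326,209),(326,211),(326,214)]}[n]:
        d=z[v,u];print(n,(u,v),np.round(s['rotation']@[(u-K[0,2])/K[0,0]*d,(v-K[1,2])/K[1,1]*d,d]+s['position'],4))
```

```text
[0.52469101 0.07453292 0.09615342] 0.00016363467398302007
(305, 222) 0.1824 tool [-0.007  -0.0113 -0.0388] world [0.5341 0.084  0.1349]
(330, 222) 0.1821 tool [ 0.0086 -0.0114 -0.0391] world [0.5378 0.0688 0.1352]
(305, 230) 0.1692 tool [-0.0066 -0.0112 -0.0524] world [0.5341 0.0835 0.1486]
(330, 230) 0.1686 tool [ 0.0079 -0.0114 -0.053 ] world [0.5376 0.0695 0.1491]
(318, 208) 0.2231 tool [ 0.0014 -0.0083  0.0024] world [0.5331 0.075  0.0937]
(318, 214) 0.1971 tool [ 0.0012 -0.0117 -0.0235] world [0.5364 0.076  0.1197]
(310, 216) 0.1974 tool [-0.0042 -0.0103 -0.0236] world [0.5338 0.081  0.1197]
(240, 230) 0.23 tool [-0.0599  0.0105  0.005 ] world [0.5007 0.1304 0.0912]
(240, 200) 0.2246 tool [-0.0585 -0.0138  0.0054] world [0.5247 0.1347 0.0908]
(318, 100) 0.2067 tool [ 0.0013 -0.0871  0.0051] world [0.6098 0.0933 0.0911]
scene (331, 182) [0.5341 0.0648 0.1433]
scene (331, 184) [0.5283 0.0734 0.1249]
scene (331, 186) [0.5325 0.0678 0.1233]
scene (331, 188) [0.5351 0.0645 0.1188]
scene (331, 190) [0.5314 0.0702 0.1036]
scene (331, 194) [0.5306 0.0722 0.084 ]
scene (345, 194) [0.5672 0.0953 0.0883]
side (325, 205) [0.5245 0.0867 0.1417]
side (325, 207) [0.5249 0.0801 0.1269]
side (326, 209) [0.5219 0.0831 0.1215]
side (326, 211) [0.5219 0.0859 0.1158]
side (326, 214) [0.5222 0.0795 0.0965]
```

Run:
```python
from h import *
import pickle
st,s=pickle.load(open('w1.pkl','rb')); d0=pickle.load(open('s0.pkl','rb'))['wrist']
def tip(s):
    K=s['intrinsics'];M=s['mount'];z=s['range_z'];v,u=np.mgrid[0:400,0:640]
    P=np.stack([(u-K[0,2])/K[0,0]*z,(v-K[1,2])/K[1,1]*z,z,0*z+1],-1)@M.T
    m=(z>0)&(z<.24)&(np.abs(P[...,1])<.02)&(np.abs(P[...,0])<.06)
    q=P[m][:,2]; i=np.argsort(q)[::-1]
    print(np.round(P[m][i[[0,5,20,50,100,300]]][:,:3],4))
tip(s);tip(d0)
print(robot.tcp_to_grasp, [a for a in dir(robot) if a[0]!='_'])
```

```text
[[ 0.035  -0.0095 -0.0314]
 [ 0.0354 -0.0105 -0.0325]
 [ 0.0338  0.0022 -0.0335]
 [ 0.0369 -0.0112 -0.0346]
 [ 0.0341  0.0058 -0.0367]
 [ 0.0359 -0.0115 -0.0429]]
[[-0.0467  0.0045 -0.0314]
 [-0.0466 -0.0049 -0.0323]
 [ 0.0477 -0.0039 -0.0333]
 [ 0.0483 -0.0098 -0.0344]
 [-0.0466 -0.0009 -0.036 ]
 [ 0.0557 -0.0116 -0.0414]]
0.0188 ['Unreachable', 'hand_in', 'read_state', 'snapshot', 'tcp_to_grasp']
```

The depth readings show the real fingertips about 31 mm short of the reported TCP, both open and shut. The fingers therefore closed above the ball without touching it. I'll reopen them and go about 31 mm lower, watching the force and the depth.

```bash
python3 -m crank '[{"grip":0.2,"tx":1,"ty":0,"tz":0,"rx":0,"ry":0,"rz":0},{"grip":0.2,"tx":0,"ty":0,"tz":0,"rx":0,"ry":0,"rz":0},{"grip":0.2,"tx":0,"ty":0,"tz":0,"rx":0,"ry":0,"rz":0},{"grip":0.2,"tx":0,"ty":0,"tz":0,"rx":0,"ry":0,"rz":0}]' 20; python3 -m crank '[{"grip":0.2,"tx":0,"ty":0,"tz":8,"rx":0,"ry":0,"rz":0},{"grip":0.2,"tx":0,"ty":0,"tz":8,"rx":0,"ry":0,"rz":0},{"grip":0.2,"tx":0,"ty":0,"tz":0,"rx":0,"ry":0,"rz":0}]'
python3 - <<'E'
from h import *
s=save('scene','c6.png')
a=cv2.resize(s['color'][140:210,290:370,::-1],None,fx=5,fy=5,interpolation=cv2.INTER_CUBIC)
s=save('side','s6.png')
b=cv2.resize(s['color'][170:240,285:365,::-1],None,fx=5,fy=5,interpolation=cv2.INTER_CUBIC)
cv2.imwrite('pics/cs6.png',np.hstack([a,b]))
E
```

```text
time_s: 4.88
tool_pos: [0.5249, 0.0736, 0.0961]
tcp_rot: [[0.23, -0.973, -0.0], [-0.973, -0.23, 0.0], [-0.0, 0.0, -1.0]]
wrist_force: [-1.2, 0.1, 0.7]
gripper_width: 0.037
time_s: 5.25
tool_pos: [0.5237, 0.0736, 0.0788]
tcp_rot: [[0.23, -0.973, -0.003], [-0.973, -0.23, 0.0], [-0.001, 0.003, -1.0]]
wrist_force: [-0.0, 0.6, -0.4]
gripper_width: 0.0563
```

View pics/cs6.png

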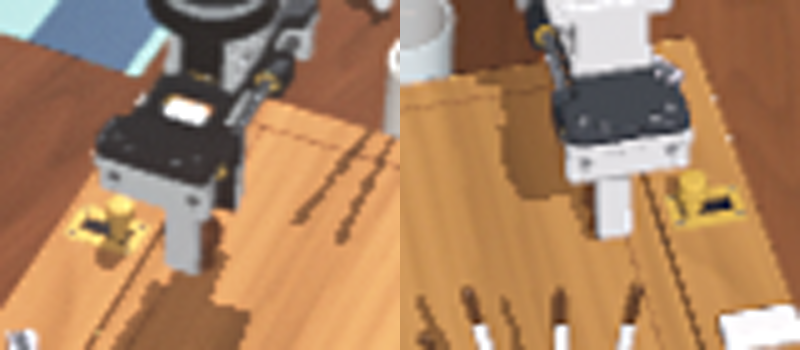

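```bash
python3 -m crank '[{"grip":0.2,"tx":0,"ty":0,"tz":8,"rx":0,"ry":0,"rz":0},{"grip":0.2,"tx":0,"ty":0,"tz":7,"rx":0,"ry":0,"rz":0},{"grip":0.2,"tx":0,"ty":0,"tz":0,"rx":0,"ry":0,"rz":0}]'
python3 - <<'E'
from h import *
st=robot.read_state();s=save('wrist','w7.png');K=s['intrinsics'];M=s['mount'];z=s['range_z'];v,u=np.mgrid[0:400,0:640]
P=np.stack([(u-K[0,2])/K[0,0]*z,(v-K[1,2])/K[1,1]*z,z,0*z+1],-1)@M.T
m=(z>0)&(np.abs(P[...,1])<.03)&(np.abs(P[...,0])<.017)&(v<280)&(v>190)
q=P[m];w=q[:,:3]@st['tcp_rot'].T+st['tool_pos']
k=(w[:,2]>.106)&(w[:,2]<.13);print(k.sum(),q[k].mean(0),q[k].min(0),q[k].max(0),'z',w[k][:,2].max(),st['tool_pos'])
E
```

```text
time_s: 5.72
tool_pos: [0.524, 0.0736, 0.0641]
tcp_rot: [[0.23, -0.973, -0.002], [-0.973, -0.23, 0.0], [-0.001, 0.002, -1.0]]
wrist_force: [-0.1, 0.5, 1.4]
gripper_width: 0.0563
1515 [-1.28362767e-04 -3.48966912e-03 -5.94933775e-02  1.00000000e+00] [-0.01255714 -0.01299393 -0.06542391  1.        ] [ 0.01282987  0.0111187  -0.04787525  1.        ] z 0.1295465248101297 [0.5240039  0.07356823 0.06413062]
```

View pics/w7.png

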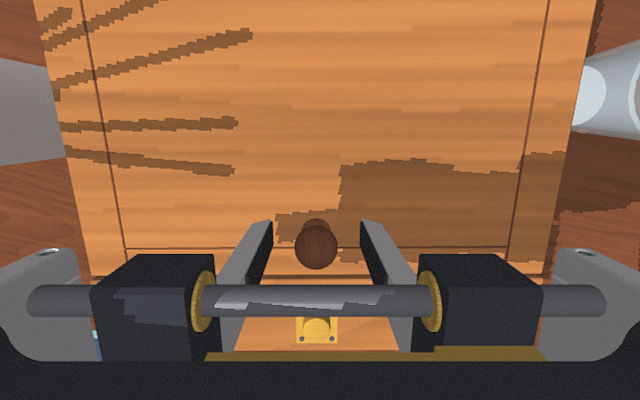

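```bash
python3 -m crank '[{"grip":-1,"tx":0,"ty":0,"tz":0,"rx":0,"ry":0,"rz":0},{"grip":-1,"tx":0,"ty":0,"tz":0,"rx":0,"ry":0,"rz":0},{"grip":-1,"tx":0,"ty":0,"tz":0,"rx":0,"ry":0,"rz":0},{"grip":-1,"tx":0,"ty":0,"tz":0,"rx":0,"ry":0,"rz":0},{"grip":-1,"tx":0,"ty":0,"tz":0,"rx":0,"ry":0,"rz":0}]' 20
python3 - <<'E'
from h import *
print(robot.read_state())
E
```

```text
time_s: 6.4
tool_pos: [0.525, 0.074, 0.0653]
tcp_rot: [[0.23, -0.973, 0.0], [-0.973, -0.23, 0.001], [-0.001, -0.0, -1.0]]
wrist_force: [0.2, 0.6, 0.4]
gripper_width: 0.0246
{'time_s': 6.4, 'joints': array([-2.38312518e-02,  2.29698867e-01,  1.75549904e+00,  8.29005883e-04,
        1.15624511e+00,  1.31485508e+00]), 'qvel': array([-0.00070409,  0.00041528,  0.0016842 ,  0.0008203 , -0.0009345 ,
       -0.00050856]), 'effort': array([-9.65697169e-01, -3.43835878e+01, -2.47762817e+01, -5.14846779e-01,
       -2.02164785e-01, -1.72411837e-02]), 'tool_pos': array([0.52498846, 0.07399419, 0.06531934]), 'tcp_rot': array([[ 2.29706597e-01, -9.73259909e-01,  1.67802223e-04],
       [-9.73259675e-01, -2.29706412e-01,  7.55002478e-04],
       [-6.96268397e-04, -3.36744187e-04, -9.99999701e-01]]), 'wrist_force': array([0.18801655, 0.58878409, 0.38834029]), 'torque': array([0.34852926, 0.08800247, 0.00327984]), 'gripper_width': 0.024600045956917088}
```

Now gripping the ball at 24.6 mm. I'll tug gently upwards, a millimetre or two at a time.

```bash
python3 -m crank '[{"grip":-1,"tx":0,"ty":0,"tz":-1,"rx":0,"ry":0,"rz":0},{"grip":-1,"tx":0,"ty":0,"tz":-1,"rx":0,"ry":0,"rz":0},{"grip":-1,"tx":0,"ty":0,"tz":0,"rx":0,"ry":0,"rz":0}]'; python3 -m crank '[{"grip":-1,"tx":0,"ty":0,"tz":-1,"rx":0,"ry":0,"rz":0},{"grip":-1,"tx":0,"ty":0,"tz":0,"rx":0,"ry":0,"rz":0}]'
```

```text
time_s: 6.78
tool_pos: [0.5252, 0.074, 0.067]
tcp_rot: [[0.23, -0.973, 0.001], [-0.973, -0.23, 0.001], [-0.001, -0.001, -1.0]]
wrist_force: [2.1, 3.8, -4.5]
gripper_width: 0.0249
time_s: 7.02
tool_pos: [0.5254, 0.0741, 0.0683]
tcp_rot: [[0.23, -0.973, 0.001], [-0.973, -0.23, 0.001], [-0.001, -0.001, -1.0]]
wrist_force: [3.0, 4.0, -3.9]
gripper_width: 0.0247
```

```bash
python3 -m crank '[{"grip":-1,"tx":0,"ty":0,"tz":-1,"rx":0,"ry":0,"rz":0},{"grip":-1,"tx":0,"ty":0,"tz":0,"rx":0,"ry":0,"rz":0}]'; python3 -m crank '[{"grip":-1,"tx":0,"ty":0,"tz":-1,"rx":0,"ry":0,"rz":0},{"grip":-1,"tx":0,"ty":0,"tz":0,"rx":0,"ry":0,"rz":0}]'
```

```text
time_s: 7.28
tool_pos: [0.5255, 0.0741, 0.0689]
tcp_rot: [[0.23, -0.973, 0.001], [-0.973, -0.23, 0.001], [-0.001, -0.001, -1.0]]
wrist_force: [4.0, 5.1, -5.1]
gripper_width: 0.0247
time_s: 7.52
tool_pos: [0.5255, 0.0741, 0.0691]
tcp_rot: [[0.229, -0.973, 0.001], [-0.973, -0.229, 0.001], [-0.001, -0.002, -1.0]]
wrist_force: [5.5, 4.0, -11.0]
gripper_width: 0.0247
```

```bash
python3 -m crank '[{"grip":-1,"tx":0,"ty":0,"tz":-0.5,"rx":0,"ry":0,"rz":0},{"grip":-1,"tx":0,"ty":0,"tz":0,"rx":0,"ry":0,"rz":0}]'
```

```text
time_s: 7.78
tool_pos: [0.5255, 0.0741, 0.0692]
tcp_rot: [[0.229, -0.973, 0.001], [-0.973, -0.229, 0.001], [-0.001, -0.002, -1.0]]
wrist_force: [6.2, 4.9, -12.4]
gripper_width: 0.0245
```

The lid stopped dead after about 3.9 mm with the force still rising, so it is caught. I'll lower it, let go and move to the catch.

```bash
python3 -m crank '[{"grip":-1,"tx":0,"ty":0,"tz":3,"rx":0,"ry":0,"rz":0},{"grip":-1,"tx":0,"ty":0,"tz":2.5,"rx":0,"ry":0,"rz":0},{"grip":0.2,"tx":0,"ty":0,"tz":0,"rx":0,"ry":0,"rz":0},{"grip":0.2,"tx":0,"ty":0,"tz":0,"rx":0,"ry":0,"rz":0},{"grip":0.2,"tx":0,"ty":0,"tz":0,"rx":0,"ry":0,"rz":0}]'; python3 -m crank '[{"grip":0.2,"tx":0,"ty":0,"tz":-10,"rx":0,"ry":0,"rz":0},{"grip":0.2,"tx":0,"ty":0,"tz":-20,"rx":0,"ry":0,"rz":0},{"grip":0.2,"tx":0,"ty":0,"tz":-30,"rx":0,"ry":0,"rz":0},{"grip":0.2,"tx":0,"ty":0,"tz":-30,"rx":0,"ry":0,"rz":0},{"grip":0.2,"tx":0,"ty":0,"tz":0,"rx":0,"ry":0,"rz":0}]'
python3 - <<'E'
from h import *
st=robot.read_state();s=save('wrist','w8.png')
plan([.470,.061,.12],Rt())
cv2.imwrite('pics/w8c.png',cv2.resize(s['color'][180:300,250:390,::-1],None,fx=5,fy=5,interpolation=cv2.INTER_CUBIC))
E
```

```text
time_s: 8.4
tool_pos: [0.5249, 0.073, 0.0654]
tcp_rot: [[0.23, -0.973, -0.0], [-0.973, -0.23, -0.001], [0.001, 0.0, -1.0]]
wrist_force: [0.0, -0.2, 0.8]
gripper_width: 0.0513
time_s: 9.02
tool_pos: [0.5276, 0.0734, 0.1587]
tcp_rot: [[0.23, -0.973, 0.007], [-0.973, -0.23, -0.0], [0.002, -0.007, -1.0]]
wrist_force: [-0.1, -0.1, 0.6]
gripper_width: 0.0562
t 9.075 pos [0.526  0.0734 0.1565]
shift mm in tool [-0.8 57.4 36.3] rotvec tool [-0.0031 -0.001   0.0014]
shift mm in target tool axes [-0.7 57.3 36.5]
```

View pics/w8c.png

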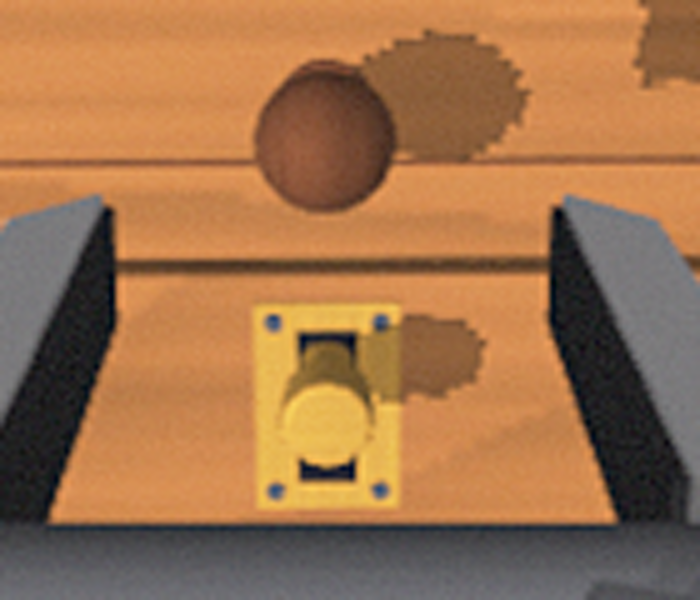

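Run:
```python
from h import *
st=robot.read_state();s=robot.snapshot('wrist')
p=wray(st,s,315,265.6,.117);k=wray(st,s,315,207,.114);print(p,k,(k-p)[:2]@[np.cos(YAW),np.sin(YAW)],(k-p)[:2]@[-np.sin(YAW),np.cos(YAW)]);plan([p[0],p[1],.11],Rt())
```

```text
[0.46831211 0.06076825 0.117     ] [0.52334319 0.07374192 0.114     ] 0.056539643993688646 6.449746958692584e-05
t 9.125 pos [0.5247 0.0735 0.1549]
shift mm in tool [-0.6 57.8 44.9] rotvec tool [ 0.0001 -0.0001  0.0014]
shift mm in target tool axes [-0.5 57.8 44.9]
```

```bash
python3 -m crank '[{"grip":0.2,"tx":0,"ty":29,"tz":0,"rx":0,"ry":0,"rz":0.001},{"grip":0.2,"tx":-0.5,"ty":29.5,"tz":0,"rx":0,"ry":0,"rz":0},{"grip":0.2,"tx":0,"ty":0,"tz":20,"rx":0,"ry":0,"rz":0},{"grip":0.2,"tx":0,"ty":0,"tz":20,"rx":0,"ry":0,"rz":0},{"grip":0.2,"tx":0,"ty":0,"tz":0,"rx":0,"ry":0,"rz":0}]'
python3 - <<'E'
from h import *
st=robot.read_state();s=save('scene','c9.png')
a=cv2.resize(s['color'][130:220,270:370,::-1],None,fx=4,fy=4,interpolation=cv2.INTER_CUBIC)
s=save('side','s9.png')
b=cv2.resize(s['color'][160:250,290:390,::-1],None,fx=4,fy=4,interpolation=cv2.INTER_CUBIC)
cv2.imwrite('pics/cs9.png',np.hstack([a,b]))
plan([.4683,.0608,.066],Rt())
E
```

```text
time_s: 9.75
tool_pos: [0.4646, 0.0607, 0.112]
tcp_rot: [[0.229, -0.973, -0.007], [-0.973, -0.229, 0.0], [-0.002, 0.007, -1.0]]
wrist_force: [0.2, 0.8, -1.3]
gripper_width: 0.0563
t 9.85 pos [0.4671 0.0606 0.1144]
shift mm in tool [ 0.1 -1.3 48.4] rotvec tool [0.002  0.0005 0.0004]
shift mm in target tool axes [ 0.1 -1.2 48.4]
```

View pics/cs9.png

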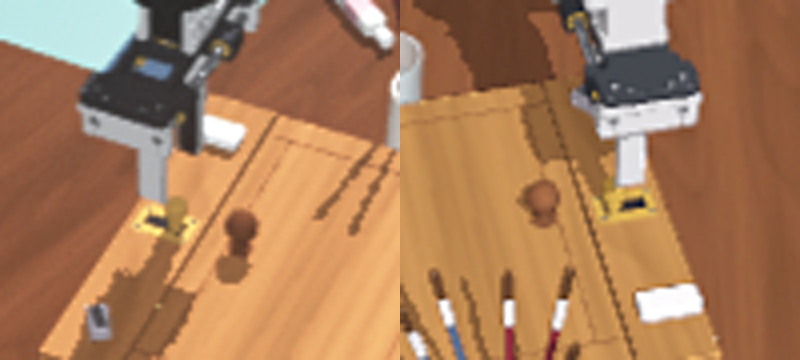

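```bash
python3 -m crank '[{"grip":0.2,"tx":0,"ty":-1,"tz":18,"rx":0,"ry":0,"rz":0},{"grip":0.2,"tx":0,"ty":0,"tz":18,"rx":0,"ry":0,"rz":0},{"grip":0.2,"tx":0,"ty":0,"tz":10,"rx":0,"ry":0,"rz":0},{"grip":0.2,"tx":0,"ty":0,"tz":0,"rx":0,"ry":0,"rz":0},{"grip":0.2,"tx":0,"ty":0,"tz":0,"rx":0,"ry":0,"rz":0}]' 10
python3 - <<'E'
from h import *
st=robot.read_state();s=save('wrist','w10.png')
plan([.4683,.0608,.066],Rt())
K=s['intrinsics'];M=s['mount'];z=s['range_z'];v,u=np.mgrid[0:400,0:640]
P=np.stack([(u-K[0,2])/K[0,0]*z,(v-K[1,2])/K[1,1]*z,z,0*z+1],-1)@M.T
m=(z>0)&(np.abs(P[...,1])<.03)&(np.abs(P[...,0])<.017)&(v<280)&(v>190)
q=P[m];w=q[:,:3]@st['tcp_rot'].T+st['tool_pos']
k=(w[:,2]>.104)&(w[:,2]<.12);print(k.sum(),q[k].min(0),q[k].max(0),'z',w[k][:,2].max())
cv2.imwrite('pics/w10c.png',cv2.resize(s['color'][180:300,250:390,::-1],None,fx=5,fy=5,interpolation=cv2.INTER_CUBIC))
E
```

```text
time_s: 10.48
tool_pos: [0.4697, 0.0608, 0.07]
tcp_rot: [[0.229, -0.973, 0.002], [-0.973, -0.229, -0.0], [0.0, -0.001, -1.0]]
wrist_force: [0.2, 0.0, -0.5]
gripper_width: 0.0567
t 10.525 pos [0.4697 0.0608 0.07  ]
shift mm in tool [-0.3  1.4  4. ] rotvec tool [-0.0016 -0.0004  0.0005]
shift mm in target tool axes [-0.3  1.4  4. ]
766 [-0.00846142 -0.00993126 -0.0499958   1.        ] [ 0.00931281  0.00767408 -0.03618155  1.        ] z 0.11996400050870354
```

View pics/w10c.png

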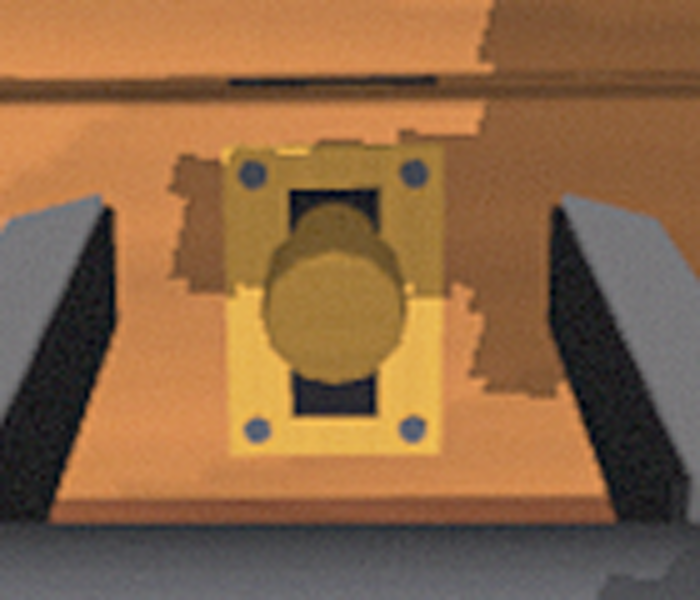

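```bash
python3 -m crank '[{"grip":0.2,"tx":0,"ty":0,"tz":4,"rx":0,"ry":0,"rz":0},{"grip":-1,"tx":0,"ty":0,"tz":0,"rx":0,"ry":0,"rz":0},{"grip":-1,"tx":0,"ty":0,"tz":0,"rx":0,"ry":0,"rz":0},{"grip":-1,"tx":0,"ty":0,"tz":0,"rx":0,"ry":0,"rz":0},{"grip":-1,"tx":0,"ty":0,"tz":0,"rx":0,"ry":0,"rz":0}]' 15;python3 -m crank '[{"grip":-1,"tx":0,"ty":0,"tz":0,"rx":0,"ry":0,"rz":0},{"grip":-1,"tx":0,"ty":0,"tz":0,"rx":0,"ry":0,"rz":0}]'
```

```text
time_s: 11.15
tool_pos: [0.4689, 0.0609, 0.0652]
tcp_rot: [[0.229, -0.973, 0.0], [-0.973, -0.229, -0.0], [0.0, -0.0, -1.0]]
wrist_force: [-0.0, -0.4, 0.7]
gripper_width: 0.0198
time_s: 11.4
tool_pos: [0.469, 0.0605, 0.0652]
tcp_rot: [[0.229, -0.973, 0.0], [-0.973, -0.229, -0.001], [0.001, 0.0, -1.0]]
wrist_force: [-0.0, -2.3, 0.1]
gripper_width: 0.0173
```

```bash
python3 -m crank '[{"grip":-1,"tx":0,"ty":3,"tz":0,"rx":0,"ry":0,"rz":0},{"grip":-1,"tx":0,"ty":3,"tz":0,"rx":0,"ry":0,"rz":0},{"grip":-1,"tx":0,"ty":3,"tz":0,"rx":0,"ry":0,"rz":0},{"grip":-1,"tx":0,"ty":3,"tz":0,"rx":0,"ry":0,"rz":0},{"grip":-1,"tx":0,"ty":0,"tz":0,"rx":0,"ry":0,"rz":0}]';python3 -m crank '[{"grip":-1,"tx":0,"ty":2,"tz":0,"rx":0,"ry":0,"rz":0},{"grip":-1,"tx":0,"ty":0,"tz":0,"rx":0,"ry":0,"rz":0}]'
```

```text
time_s: 12.02
tool_pos: [0.4569, 0.0576, 0.0652]
tcp_rot: [[0.229, -0.973, -0.0], [-0.973, -0.229, -0.001], [0.001, 0.0, -1.0]]
wrist_force: [1.9, -3.3, -2.0]
gripper_width: 0.0175
time_s: 12.28
tool_pos: [0.4553, 0.0572, 0.0652]
tcp_rot: [[0.229, -0.973, 0.0], [-0.973, -0.229, -0.001], [0.001, -0.0, -1.0]]
wrist_force: [2.9, -3.9, -1.0]
gripper_width: 0.0177
```

```bash
python3 -m crank '[{"grip":-1,"tx":0,"ty":1.5,"tz":0,"rx":0,"ry":0,"rz":0},{"grip":-1,"tx":0,"ty":0,"tz":0,"rx":0,"ry":0,"rz":0}]';python3 -m crank '[{"grip":-1,"tx":0,"ty":1.5,"tz":0,"rx":0,"ry":0,"rz":0},{"grip":-1,"tx":0,"ty":0,"tz":0,"rx":0,"ry":0,"rz":0}]'
```

```text
time_s: 12.52
tool_pos: [0.454, 0.0569, 0.0653]
tcp_rot: [[0.229, -0.973, 0.001], [-0.973, -0.229, -0.001], [0.001, -0.0, -1.0]]
wrist_force: [3.5, -4.6, -2.4]
gripper_width: 0.0178
time_s: 12.78
tool_pos: [0.4525, 0.0565, 0.0652]
tcp_rot: [[0.229, -0.973, 0.0], [-0.973, -0.229, -0.001], [0.001, -0.0, -1.0]]
wrist_force: [2.5, -3.6, -2.9]
gripper_width: 0.0175
```

```bash
python3 -m crank '[{"grip":-1,"tx":0,"ty":1,"tz":0,"rx":0,"ry":0,"rz":0},{"grip":-1,"tx":0,"ty":0,"tz":0,"rx":0,"ry":0,"rz":0}]';python3 -m crank '[{"grip":-1,"tx":0,"ty":1,"tz":0,"rx":0,"ry":0,"rz":0},{"grip":-1,"tx":0,"ty":0,"tz":0,"rx":0,"ry":0,"rz":0}]'
```

```text
time_s: 13.02
tool_pos: [0.4516, 0.0563, 0.0653]
tcp_rot: [[0.229, -0.973, 0.001], [-0.973, -0.229, -0.001], [0.001, -0.001, -1.0]]
wrist_force: [2.9, -4.2, -4.0]
gripper_width: 0.0177
time_s: 13.28
tool_pos: [0.4517, 0.0563, 0.0653]
tcp_rot: [[0.229, -0.974, 0.003], [-0.974, -0.229, -0.0], [0.001, -0.003, -1.0]]
wrist_force: [6.4, -3.2, -4.8]
gripper_width: 0.0173
```

The catch is at its stop: it moved about 18 mm, then stalled as the force rose. I'll release it, rise and look.

```bash
python3 -m crank '[{"grip":-1,"tx":0,"ty":-0.5,"tz":0,"rx":0,"ry":0,"rz":0},{"grip":0.2,"tx":0,"ty":0,"tz":0,"rx":0,"ry":0,"rz":0},{"grip":0.2,"tx":0,"ty":0,"tz":0,"rx":0,"ry":0,"rz":0},{"grip":0.2,"tx":0,"ty":0,"tz":0,"rx":0,"ry":0,"rz":0},{"grip":0.2,"tx":0,"ty":0,"tz":0,"rx":0,"ry":0,"rz":0}]'; python3 -m crank '[{"grip":0.2,"tx":0,"ty":0,"tz":-10,"rx":0,"ry":0,"rz":0},{"grip":0.2,"tx":0,"ty":0,"tz":-20,"rx":0,"ry":0,"rz":0},{"grip":0.2,"tx":0,"ty":0,"tz":-30,"rx":0,"ry":0,"rz":0},{"grip":0.2,"tx":0,"ty":0,"tz":-20,"rx":0,"ry":0,"rz":0},{"grip":0.2,"tx":0,"ty":0,"tz":0,"rx":0,"ry":0,"rz":0}]'
python3 - <<'E'
from h import *
st=robot.read_state();s=save('wrist','w11.png')
plan([.5246,.074,.155],Rt())
E
```

```text
time_s: 13.9
tool_pos: [0.4505, 0.0569, 0.0651]
tcp_rot: [[0.229, -0.973, -0.001], [-0.973, -0.229, 0.0], [-0.0, 0.0, -1.0]]
wrist_force: [-0.7, 0.2, 0.9]
gripper_width: 0.0538
time_s: 14.52
tool_pos: [0.4528, 0.0566, 0.1475]
tcp_rot: [[0.229, -0.973, 0.005], [-0.973, -0.229, -0.0], [0.001, -0.005, -1.0]]
wrist_force: [0.2, 0.7, 0.4]
gripper_width: 0.0563
t 14.575 pos [0.4515 0.0566 0.146 ]
shift mm in tool [ -0.2 -75.2  -8.8] rotvec tool [-0.002  -0.0005  0.0004]
shift mm in target tool axes [ -0.2 -75.1  -9. ]
```

View pics/w11.png

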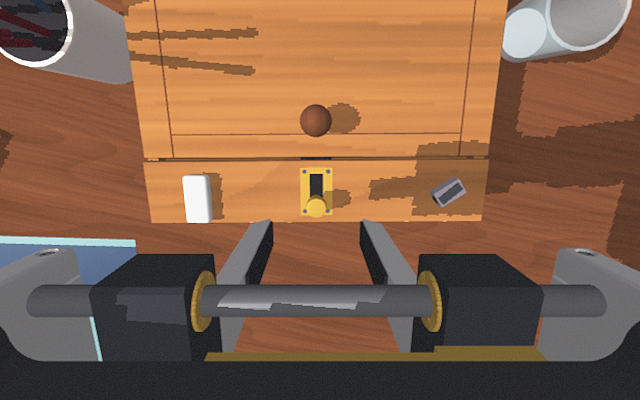

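```bash
python3 -m crank '[{"grip":0.2,"tx":0,"ty":-37.5,"tz":0,"rx":0,"ry":0,"rz":0},{"grip":0.2,"tx":0,"ty":-37.5,"tz":0,"rx":0,"ry":0,"rz":0},{"grip":0.2,"tx":0,"ty":0,"tz":20,"rx":0,"ry":0,"rz":0},{"grip":0.2,"tx":0,"ty":0,"tz":0,"rx":0,"ry":0,"rz":0},{"grip":0.2,"tx":0,"ty":0,"tz":0,"rx":0,"ry":0,"rz":0}]'
python3 - <<'E'
from h import *
st=robot.read_state();s=save('wrist','w12.png')
K=s['intrinsics'];M=s['mount'];z=s['range_z'];v,u=np.mgrid[0:400,0:640]
P=np.stack([(u-K[0,2])/K[0,0]*z,(v-K[1,2])/K[1,1]*z,z,0*z+1],-1)@M.T
m=(z>0)&(np.abs(P[...,1])<.025)&(np.abs(P[...,0])<.025)&(v<280)&(v>150)
q=P[m];w=q[:,:3]@st['tcp_rot'].T+st['tool_pos']
k=(w[:,2]>.11)&(w[:,2]<.131);print(k.sum(),q[k].min(0),q[k].max(0),'z',w[k][:,2].max())
plan([.5246,.074,.065],Rt())
E
```

```text
time_s: 15.2
tool_pos: [0.523, 0.0738, 0.1246]
tcp_rot: [[0.229, -0.973, -0.002], [-0.973, -0.229, 0.0], [-0.0, 0.002, -1.0]]
wrist_force: [0.8, 0.5, 0.5]
gripper_width: 0.0567
835 [-0.01187357 -0.01386617 -0.00471092  1.        ] [0.01337562 0.01094177 0.01180893 1.        ] z 0.12933464349168325
t 15.25 pos [0.5235 0.0737 0.1252]
shift mm in tool [-0.  -1.1 60.2] rotvec tool [0.0002 0.0001 0.0003]
shift mm in target tool axes [-0.  -1.1 60.2]
```

View pics/w12.png

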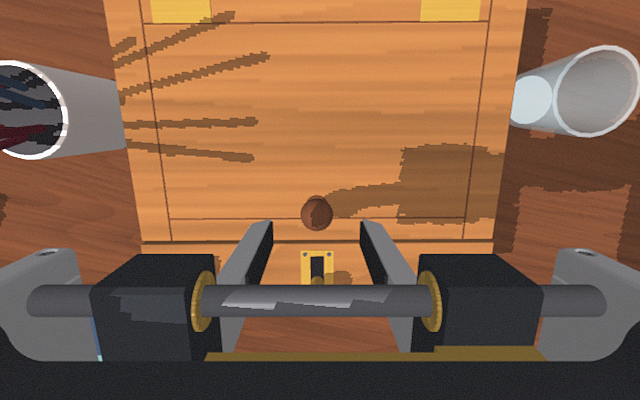

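```bash
python3 -m crank '[{"grip":0.2,"tx":0,"ty":-1,"tz":20,"rx":0,"ry":0,"rz":0},{"grip":0.2,"tx":0,"ty":0,"tz":20,"rx":0,"ry":0,"rz":0},{"grip":0.2,"tx":0,"ty":0,"tz":12,"rx":0,"ry":0,"rz":0},{"grip":0.2,"tx":0,"ty":0,"tz":8,"rx":0,"ry":0,"rz":0},{"grip":0.2,"tx":0,"ty":0,"tz":0,"rx":0,"ry":0,"rz":0}]'; python3 -m crank '[{"grip":0.2,"tx":0,"ty":0,"tz":0,"rx":0,"ry":0,"rz":0},{"grip":-1,"tx":0,"ty":0,"tz":0,"rx":0,"ry":0,"rz":0},{"grip":-1,"tx":0,"ty":0,"tz":0,"rx":0,"ry":0,"rz":0},{"grip":-1,"tx":0,"ty":0,"tz":0,"rx":0,"ry":0,"rz":0},{"grip":-1,"tx":0,"ty":0,"tz":0,"rx":0,"ry":0,"rz":0}]' 30
python3 -m crank '[{"grip":-1,"tx":0,"ty":0,"tz":0,"rx":0,"ry":0,"rz":0},{"grip":-1,"tx":0,"ty":0,"tz":0,"rx":0,"ry":0,"rz":0}]'
cat >> h.py <<'E'
def lift(a0,a1,n,k=0.4):
    G=lambda a:(-(166*np.cos(a)-24*np.sin(a)),166*np.sin(a)+24*np.cos(a))
    ex=np.array([np.cos(YAW),np.sin(YAW),0])
    def pose(a):
        R=Rt(-k*a);g=G(a);return ex*g[0]+np.array([0,0,g[1]])+50*R[:,2],R
    for a,b in zip(np.linspace(a0,a1,n+1)[:-1],np.linspace(a0,a1,n+1)[1:]):
        p,R=pose(a);q,S=pose(b);print(round(b,3),np.round(R.T@(q-p),1),np.round(Ro.from_matrix(R.T@S).as_rotvec(),4))
E
python3 -c "
from h import *
lift(0,1.0,20)"
```

```text
time_s: 15.88
tool_pos: [0.5246, 0.074, 0.065]
tcp_rot: [[0.229, -0.973, -0.0], [-0.973, -0.229, 0.0], [-0.0, 0.0, -1.0]]
wrist_force: [0.4, -0.1, 1.1]
gripper_width: 0.0565
time_s: 16.5
tool_pos: [0.5249, 0.0739, 0.0653]
tcp_rot: [[0.229, -0.973, 0.0], [-0.973, -0.229, -0.0], [0.0, -0.0, -1.0]]
wrist_force: [0.3, 0.7, 0.6]
gripper_width: 0.0246
time_s: 16.75
tool_pos: [0.5249, 0.0739, 0.0653]
tcp_rot: [[0.229, -0.973, 0.0], [-0.973, -0.229, -0.0], [0.0, -0.0, -1.0]]
wrist_force: [-0.1, -0.6, 0.4]
gripper_width: 0.0245
0.05 [ 0.  -0.4 -8.3] [-0.02 -0.   -0.  ]
0.1 [-0.  -0.7 -8.2] [-0.02  0.    0.  ]
0.15 [ 0.  -0.9 -8.2] [-0.02 -0.   -0.  ]
0.2 [ 0.  -1.1 -8.1] [-0.02  0.   -0.  ]
0.25 [ 0.  -1.4 -8. ] [-0.02  0.   -0.  ]
0.3 [ 0.  -1.6 -8. ] [-0.02 -0.   -0.  ]
0.35 [-0.  -1.9 -7.9] [-0.02  0.    0.  ]
0.4 [ 0.  -2.1 -7.8] [-0.02  0.   -0.  ]
0.45 [-0.  -2.3 -7.7] [-0.02 -0.   -0.  ]
0.5 [ 0.  -2.6 -7.6] [-0.02  0.    0.  ]
0.55 [-0.  -2.8 -7.5] [-0.02 -0.   -0.  ]
0.6 [ 0.  -3.  -7.4] [-0.02 -0.   -0.  ]
0.65 [-0.  -3.2 -7.3] [-0.02  0.   -0.  ]
0.7 [-0.  -3.4 -7.1] [-0.02 -0.    0.  ]
0.75 [ 0.  -3.7 -7. ] [-0.02  0.   -0.  ]
0.8 [-0.  -3.9 -6.8] [-0.02 -0.    0.  ]
0.85 [ 0.  -4.1 -6.7] [-0.02  0.    0.  ]
0.9 [-0.  -4.3 -6.5] [-0.02 -0.    0.  ]
0.95 [ 0.  -4.5 -6.4] [-0.02  0.    0.  ]
1.0 [ 0.  -4.6 -6.2] [-0.02 -0.   -0.  ]
```

```bash
python3 -m crank '[{"grip":-1,"tx":0,"ty":-0.1,"tz":-3,"rx":-0.007,"ry":0,"rz":0},{"grip":-1,"tx":0,"ty":-0.1,"tz":-2.5,"rx":-0.006,"ry":0,"rz":0},{"grip":-1,"tx":0,"ty":-0.2,"tz":-2.8,"rx":-0.007,"ry":0,"rz":0},{"grip":-1,"tx":0,"ty":0,"tz":0,"rx":0,"ry":0,"rz":0}]'
```

```text
time_s: 17.25
tool_pos: [0.5253, 0.074, 0.0734]
tcp_rot: [[0.229, -0.973, -0.02], [-0.973, -0.229, -0.005], [0.0, 0.02, -1.0]]
wrist_force: [1.4, -0.6, -3.7]
gripper_width: 0.0245
```

The lid is past its play, at 8 mm with 3.7 N (just its weight), so it is free. I'll carry on with the arc.

```bash
python3 -m crank '[{"grip":-1,"tx":0,"ty":-0.7,"tz":-8.2,"rx":-0.02,"ry":0,"rz":0},{"grip":-1,"tx":0,"ty":-0.9,"tz":-8.2,"rx":-0.02,"ry":0,"rz":0},{"grip":-1,"tx":0,"ty":-1.1,"tz":-8.1,"rx":-0.02,"ry":0,"rz":0},{"grip":-1,"tx":0,"ty":-1.4,"tz":-8,"rx":-0.02,"ry":0,"rz":0}]'; python3 -m crank '[{"grip":-1,"tx":0,"ty":-1.6,"tz":-8,"rx":-0.02,"ry":0,"rz":0},{"grip":-1,"tx":0,"ty":-1.9,"tz":-7.9,"rx":-0.02,"ry":0,"rz":0},{"grip":-1,"tx":0,"ty":-2.1,"tz":-7.8,"rx":-0.02,"ry":0,"rz":0},{"grip":-1,"tx":0,"ty":-2.3,"tz":-7.7,"rx":-0.02,"ry":0,"rz":0},{"grip":-1,"tx":0,"ty":-2.6,"tz":-7.6,"rx":-0.02,"ry":0,"rz":0}]'
python3 - <<'E'
from h import *
st=robot.read_state();print(st['joints'])
s=save('scene','c13.png')
a=cv2.resize(s['color'][80:260,250:410,::-1],None,fx=2.5,fy=2.5)
s=save('side','s13.png')
b=cv2.resize(s['color'][110:290,250:410,::-1],None,fx=2.5,fy=2.5)
cv2.imwrite('pics/cs13.png',np.hstack([a,b]))
E
```

```text
time_s: 17.75
tool_pos: [0.5305, 0.0753, 0.1053]
tcp_rot: [[0.229, -0.968, -0.099], [-0.973, -0.228, -0.023], [0.0, 0.101, -0.995]]
wrist_force: [2.3, -1.0, -5.3]
gripper_width: 0.025
time_s: 18.38
tool_pos: [0.5453, 0.079, 0.1422]
tcp_rot: [[0.229, -0.953, -0.197], [-0.973, -0.224, -0.046], [-0.0, 0.202, -0.979]]
wrist_force: [0.7, -0.9, -5.4]
gripper_width: 0.0247
[ 0.0159384   0.34549872  1.45029779 -0.04266487  1.54458939  1.36131599]
```

View pics/cs13.png

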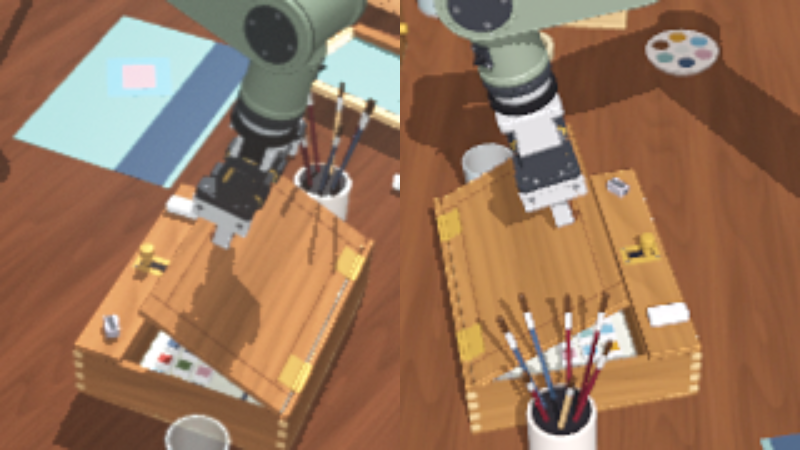

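```bash
python3 -m crank '[{"grip":-1,"tx":0,"ty":-2.8,"tz":-7.5,"rx":-0.02,"ry":0,"rz":0},{"grip":-1,"tx":0,"ty":-3,"tz":-7.4,"rx":-0.02,"ry":0,"rz":0},{"grip":-1,"tx":0,"ty":-3.2,"tz":-7.3,"rx":-0.02,"ry":0,"rz":0},{"grip":-1,"tx":0,"ty":-3.4,"tz":-7.1,"rx":-0.02,"ry":0,"rz":0},{"grip":-1,"tx":0,"ty":-3.7,"tz":-7,"rx":-0.02,"ry":0,"rz":0}]'; python3 -m crank '[{"grip":-1,"tx":0,"ty":-3.9,"tz":-6.8,"rx":-0.02,"ry":0,"rz":0},{"grip":-1,"tx":0,"ty":-4.1,"tz":-6.7,"rx":-0.02,"ry":0,"rz":0},{"grip":-1,"tx":0,"ty":-4.3,"tz":-6.5,"rx":-0.02,"ry":0,"rz":0},{"grip":-1,"tx":0,"ty":0,"tz":0,"rx":0,"ry":0,"rz":0}]'
```

```text
time_s: 19.1
tool_pos: [0.5697, 0.0849, 0.1742]
tcp_rot: [[0.229, -0.929, -0.289], [-0.974, -0.218, -0.067], [-0.001, 0.297, -0.955]]
wrist_force: [-0.3, 0.4, -5.3]
gripper_width: 0.0248
time_s: 19.6
tool_pos: [0.5875, 0.0892, 0.1894]
tcp_rot: [[0.229, -0.911, -0.344], [-0.973, -0.215, -0.08], [-0.001, 0.353, -0.936]]
wrist_force: [-0.6, -0.1, -2.6]
gripper_width: 0.0244
```

```bash
python3 -m crank '[{"grip":-1,"tx":0,"ty":-4.5,"tz":-6.4,"rx":-0.02,"ry":0,"rz":0},{"grip":-1,"tx":0,"ty":-4.6,"tz":-6.2,"rx":-0.02,"ry":0,"rz":0},{"grip":-1,"tx":0,"ty":0,"tz":0,"rx":0,"ry":0,"rz":0},{"grip":-1,"tx":0,"ty":0,"tz":0,"rx":0,"ry":0,"rz":0}]'
python3 - <<'E'
from h import *
st=robot.read_state();print(st['joints'],st['wrist_force'],st['torque'])
G=st['tool_pos']-.05*st['tcp_rot'][:,2];ex=np.array([np.cos(YAW),np.sin(YAW)])
h=np.array([.5243,.0738])+.166*ex; f=-(G[:2]-h)@ex; u=G[2]-.09
print('knob',G,'front',f,'up',u,'r',np.hypot(f,u),'angle',np.arctan2(u,f)-np.arctan2(24,166))
s=save('scene','c14.png')
a=cv2.resize(s['color'][60:260,250:410,::-1],None,fx=2.5,fy=2.5)
s=save('side','s14.png')
b=cv2.resize(s['color'][90:290,250:410,::-1],None,fx=2.5,fy=2.5)
cv2.imwrite('pics/cs14.png',np.hstack([a,b]))
s=save('wrist','w14.png')
E
```

```text
time_s: 20.1
tool_pos: [0.5996, 0.0921, 0.1973]
tcp_rot: [[0.229, -0.896, -0.379], [-0.973, -0.211, -0.088], [-0.001, 0.389, -0.921]]
wrist_force: [-0.7, 1.7, -5.7]
gripper_width: 0.0247
[ 0.05225889  0.588561    1.03464113 -0.07260382  1.91187211  1.38097776] [-0.68699988  1.72978265 -5.70103217] [ 0.45583342 -0.25417001 -0.02936742]
knob [0.61853603 0.09655115 0.24336132] front 0.06905854089983868 up 0.1533613231871161 r 0.1681926797483106 angle 1.0041098959443326
```

View pics/cs14.png

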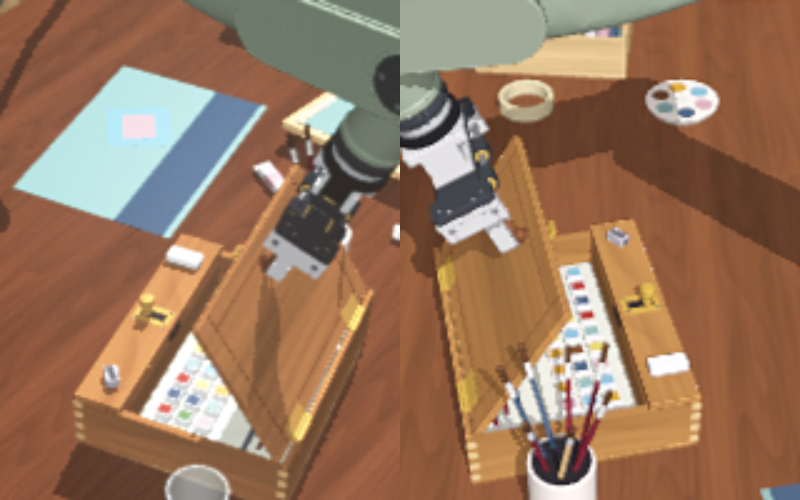

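View pics/w14.png

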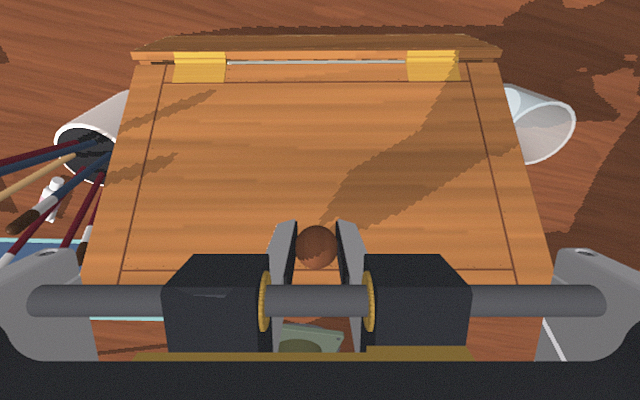

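The lid is at about 1.0 rad with the knob held between the pads at (316,247). I'll hold for a moment, then check that it is steady and that the bystanders haven't moved.

```bash
python3 -m crank '[{"grip":-1,"tx":0,"ty":0,"tz":0,"rx":0,"ry":0,"rz":0},{"grip":-1,"tx":0,"ty":0,"tz":0,"rx":0,"ry":0,"rz":0},{"grip":-1,"tx":0,"ty":0,"tz":0,"rx":0,"ry":0,"rz":0},{"grip":-1,"tx":0,"ty":0,"tz":0,"rx":0,"ry":0,"rz":0},{"grip":-1,"tx":0,"ty":0,"tz":0,"rx":0,"ry":0,"rz":0}]'
python3 - <<'E'
from h import *
import pickle
d=pickle.load(open('s0.pkl','rb'))
out=[]
for n,boxes in(('scene',{'palette':(138,285,190,330),'tape':(210,340,255,382),'cup':(312,243,347,285),'sharp':(289,203,300,219),'tubeb':(404,146,438,162)}),('side',{'tubeA':(262,342,308,370),'tubeB':(355,332,402,360),'eraser':(345,228,370,244),'sharp':(328,175,345,192),'jar':(297,262,333,308),'brushes':(282,225,336,268),'tape':(285,118,315,140),'palette':(345,120,380,140)})):
    s=robot.snapshot(n); df=np.abs(s['color'].astype(int)-d[n]['color']).max(2)
    for k,(a,b,c,e) in boxes.items():
        A=cv2.cvtColor(d[n]['color'][b:e,a:c],cv2.COLOR_RGB2GRAY).astype(np.float32);B=cv2.cvtColor(s['color'][b:e,a:c],cv2.COLOR_RGB2GRAY).astype(np.float32)
        print(n,k,'mean diff',round(float(df[b:e,a:c].mean()),1),'shift',np.round(cv2.phaseCorrelate(A,B)[0],2))
st=robot.read_state();print(st['time_s'],st['tool_pos'],st['wrist_force'],st['gripper_width'],np.abs(st['qvel']).max())
E
```

```text
time_s: 20.88
tool_pos: [0.5999, 0.0922, 0.1975]
tcp_rot: [[0.229, -0.897, -0.379], [-0.973, -0.211, -0.088], [-0.001, 0.389, -0.921]]
wrist_force: [-0.9, 4.0, -6.8]
gripper_width: 0.0241
scene palette mean diff 45.4 shift [-0.17  0.66]
scene tape mean diff 18.9 shift [0.28 0.77]
scene cup mean diff 7.8 shift [-0.05  0.57]
scene sharp mean diff 8.3 shift [-0.07 -0.02]
scene tubeb mean diff 3.9 shift [0.   0.07]
side tubeA mean diff 4.0 shift [ 0.04 -0.02]
side tubeB mean diff 4.1 shift [0.02 0.03]
side eraser mean diff 4.5 shift [ 0.58 -0.02]
side sharp mean diff 4.6 shift [ 0.05 -0.02]
side jar mean diff 4.0 shift [0.02 0.05]
side brushes mean diff 66.3 shift [-0.05  0.44]
side tape mean diff 17.5 shift [ 0.09 -0.29]
side palette mean diff 43.4 shift [-0.15  0.1 ]
20.975 [0.59989354 0.09215902 0.1975069 ] [-1.59811545  4.91604983 -7.09251622] 0.024463717241862987 0.001336706718045147
```

```bash
python3 -m crank '[{"grip":-1,"tx":0,"ty":0,"tz":0,"rx":0,"ry":0,"rz":0},{"grip":-1,"tx":0,"ty":0,"tz":0,"rx":0,"ry":0,"rz":0},{"grip":-1,"tx":0,"ty":0,"tz":0,"rx":0,"ry":0,"rz":0},{"grip":-1,"tx":0,"ty":0,"tz":0,"rx":0,"ry":0,"rz":0},{"grip":-1,"tx":0,"ty":0,"tz":0,"rx":0,"ry":0,"rz":0}]'; python3 -m crank '[{"grip":-1,"tx":0,"ty":0,"tz":0,"rx":0,"ry":0,"rz":0},{"grip":-1,"tx":0,"ty":0,"tz":0,"rx":0,"ry":0,"rz":0},{"grip":-1,"tx":0,"ty":0,"tz":0,"rx":0,"ry":0,"rz":0},{"grip":-1,"tx":0,"ty":0,"tz":0,"rx":0,"ry":0,"rz":0},{"grip":-1,"tx":0,"ty":0,"tz":0,"rx":0,"ry":0,"rz":0}]'
python3 - <<'E'
from h import *
s=save('wrist','w15.png')
E
```

```text
time_s: 21.6
tool_pos: [0.5999, 0.0922, 0.1975]
tcp_rot: [[0.229, -0.897, -0.379], [-0.973, -0.211, -0.088], [-0.001, 0.389, -0.921]]
wrist_force: [-1.2, 5.4, -7.6]
gripper_width: 0.0246
time_s: 22.22
tool_pos: [0.5999, 0.0922, 0.1975]
tcp_rot: [[0.229, -0.897, -0.379], [-0.973, -0.211, -0.088], [-0.001, 0.389, -0.921]]
wrist_force: [-1.2, 5.0, -7.1]
gripper_width: 0.0241
```

View pics/w15.png

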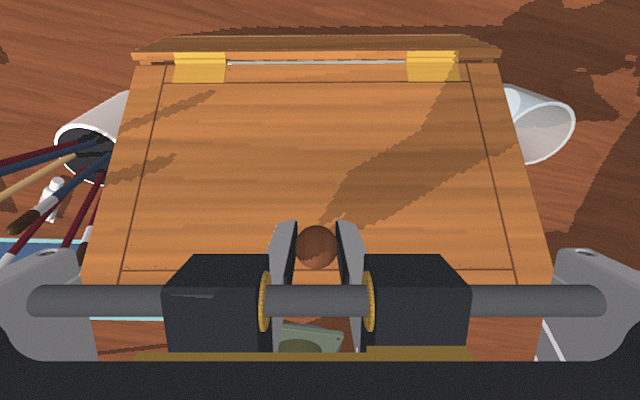

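The second wrist view matches the first, with the knob still at (316,247) between the pads. The pose has been steady for over a second and the forces have settled at about 9 N, so I'm handing in.

```bash
python3 -c "
from cell import robot
print(robot.hand_in()); print(robot.read_state()['time_s'])"
```

```text
the job is handed in; nothing more can be done
None
the job is handed in; nothing more can be done
```

The lid is open to about 1.0 rad (57°) and still held in the fingers at 30 N. I handed in at about 22 s of the 54 s allowed.

- **Tug first:** I tugged the lid's knob up gently. It stopped dead after about 3.9 mm with the force up to about 15 N, so it was caught. I lowered it and let go.
- **Catch:** I drew the brass knob back until it met its stop, about 18 mm, and the wrist view showed it at the front end of its slot. The lid then rose freely, with only its own weight (4–5 N) on the wrist.
- **Last checks:** The pose did not change over the last second or more of holding, and the knob stayed centred between the pads. Wrist force settled at about 9 N, including an unexplained 5 N sideways that had built up and then levelled off.
- **Other objects:** The jar, cup, both tubes, eraser and sharpener show less than a pixel of shift against the first pictures. The palette, tape and brushes are less certain: their shifts are also under a pixel, but the arm's shadow or the raised lid changed those parts of the image.

**What disagreed:** The depth images put the real fingertips about 31 mm short of the reported TCP. My first close therefore shut on air above the lid's knob, touching nothing. I corrected the height for every later grasp. The 1.0 rad comes from the arm's pose with that correction; the camera views agree only by eye.

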